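# Load the long column into the column holder

### The job

Take the longest of the three steel columns out of the black storage cradle and lay it gently, not dropped, in the two saddles of the aluminium column holder, between its end stops. Then swing the holder's upright keeper all the way down over it, and let go. Leave the two shorter columns lying in the cradle and everything else on the bench where it is.

Things in the scene. Friction and masses are not known exactly. Their poses are not given: they have to be found in the camera images.
- col_long_center (a point): Centre of the longest column: a steel tube 190 mm long overall, 16 mm in diameter, with a 22 mm thick, 16 mm long round fitting on each end; about 0.22 kg. Its x axis runs along the column; either way round is right. At first it lies, free to roll, in one of the cradle's notches, along the cradle's x, centre 50 mm above the table and within 5 mm of midway between the rails.
- col_mid_center (a point): Centre of the middle column: same form and diameters, 155 mm long; lies in another notch. Leave it.
- col_short_center (a point): Centre of the shortest column: same form and diameters, 130 mm long; lies in another notch. Leave it.
- cradle: Storage cradle, fixed: grey plate 110 x 250 x 10 mm (x, y, z), two black 10 mm rails along its y at x = -38 and +38 mm, 66 mm open between them. Columns lie along its x in shallow V notches at y = -80, 0, +80 mm, axis 50 mm above the table; the notch lips end 3 mm below that axis, so a sideways push rolls a column out. Origin: centre of the underside.
- seat (a point): Where the centre of a properly laid column rests on the holder, 50 mm above the table; the column then lies along this frame's x axis (z up). The two V saddles at x = -55 and +55 mm are 12 mm thick and 28 mm wide, lips 1 mm above the column's axis; open between them. End stops: inner faces at x = -101 and +101 mm (6 mm play each end), 40 mm wide, tops 54 mm above the table.
- holder: Column holder, fixed: an aluminium plate 270 x 90 mm, 12 mm thick, with two grey V saddles, two end stops and, at its +x end, a hinged keeper. Origin: on the table, straight below the seat, axes parallel to the seat's.
- hinge (a point): Hinge axis of the keeper, 120 mm along +x of the seat and 20 mm above it (70 mm above the table), between two lugs (32 mm over both) that reach 78 mm above the table; the hinge axis is along this frame's y (frame parallel to the seat's). Fixed to the holder.
- tab (a point): Centre of the keeper's thumb tab, 117 mm from the hinge axis. The keeper is a steel strap 14 mm wide, 5 mm thick, ending in a tab 26 x 32 x 5 mm, outer edge 130 mm from the hinge axis. The strap's upper face (away from the column) is offset 2.5 mm from the hinge axis, towards the column. When down, a rubber foot under the tab is 1.5 mm above a properly laid column.
- keeper (a joint): Keeper angle in rad: 0 = fully down, strap level over the column, pointing from the hinge to the seat's -x; it grows as it is raised, about 1.57 = upright, at most 1.9. A friction hinge: it stays where it is left; about 0.6 N at the tab swings it.
- rack_full: Black vial rack full of small capped vials, 110 x 130 x 41 mm, origin at the centre of its underside. Leave alone.
- rack_part: Black vial rack, partly filled, 110 x 130 x 41 mm, origin at the centre of its underside. Leave alone.
- mouse: Black computer mouse, about 75 x 64 x 33 mm, on a mat; origin at the underside. Leave alone.
- wrench: Steel spanner 150 mm long lying flat. Leave alone.
- jar: Small amber jar, 40 mm diameter, 50 mm high; origin at the centre of its underside. Leave alone.
- solvent: Amber solvent bottle, 90 mm diameter, 200 mm high; origin at the centre of its underside. Leave alone.
There are look-alikes about, which are no part of the job. What is shaped like the part that bears col_long_center but orange or purple is not meant.

How it is judged:
On the way, in this order (a step that is already met when the one before it is completed fails the run):
1. the longest column lies in both saddles, between the end stops, with the keeper still raised (x of col_long_center in the frame of seat between -0.01 and 0.01 m and y of col_long_center in the frame of seat between -0.003 and 0.003 m and z of col_long_center in the frame of seat between -0.003 and 0.003 m and angle between the x axis of col_long_center and the x axis of seat, either way round below 0.06 rad and value of joint keeper above 0.6 rad), for 0.2 s.
2. the keeper is fully down over it (x of col_long_center in the frame of seat between -0.01 and 0.01 m and y of col_long_center in the frame of seat between -0.003 and 0.003 m and z of col_long_center in the frame of seat between -0.003 and 0.003 m and angle between the x axis of col_long_center and the x axis of seat, either way round below 0.06 rad and value of joint keeper below 0.06 rad), for 0.2 s.
At the end, for the whole second after the job is handed in: The longest column rests in both saddles of the holder (centre within 10 mm along and 3 mm across and in height of the seat, parallel within 0.06 rad), the keeper is down (below 0.06 rad), the column is still, and the two shorter columns lie in their notches within 12 mm of where they were (all of step 2 and linear speed of col_long below 0.02 m/s and distance of each of col_mid_center, col_short_center from where it was at the start of the episode below 0.012 m); the robot touches nothing.
It fails at once if the longest column is dropped into the holder from more than about a centimetre (horizontal distance between col_long_center and seat below 0.03 m and z of col_long_center in the frame of seat below 0.012 m and linear speed of col_long above 0.4 m/s).
It fails at once if the longest column falls to the table (height (world z) of col_long_center below 0.03 m).
It fails at once if a shorter column is rolled out of its notch (distance of any of col_mid_center, col_short_center from where it was at the start of the episode above 0.02 m).
It fails at once if another thing on the bench is shifted by more than 30 mm (distance of any of rack_full, rack_part, mouse, wrench, jar, solvent from where it was at the start of the episode above 0.03 m).
It also fails if it takes over 56 s, if anything falls off the work surface, if the arm or the gripper's body presses on something with over 40 N, if the wrist force passes 120 N, or if a joint passes its speed limit or range.

### The arm

A 6-joint arm with a two-finger parallel gripper is mounted at the origin on the work surface. World frame = base frame: x ahead of the robot, y to its left, z up, the work surface at z = 0. Lengths are in m, angles in rad, forces in N, time in s.
With the tool pointing down it reaches from about 0.35 to 0.775 m from the base axis. Payload 5.5 kg.
Tool frame: the origin (TCP) lies at the very end of the fingers, on their centre line; the grasp point (between the pads) lies 19 mm behind it; z points along the fingers, x is the direction in which the jaws open and shut, and the axes are right-handed (so a half turn about z gives the same grasp; the last joint's range is limited). The gripper opens to 85 mm and grips with 20 to 120 N. Pads are 22 mm wide; open, the fingers measure 114 mm over their backs; the gripper's body (76 mm by 85 mm) begins 54 mm behind the grasp point. The pads swing forward as they close: fully open they stand 13 mm farther back than shut.
Start: joints at [-1.434, 0.313, 0.046, 1.304, 0, 1.431], TCP at [0.157, -0.553, 0.209] pointing down, gripper open.
Joint ranges: [-2.76, 2.76], [-0.86, 1.69], [-1.03, 1.26], [-2.2, 2.34], [-1.47, 1.5], [-3.14, 3.14]. Speed limits (rad/s): [2.57, 2.57, 3.14, 3.14, 3.14, 3.14].

### API

Orientations are given as a unit quaternion [w, x, y, z].
In Python, from workcell import env gives the robot as it stands.
- The arm moves only by the shell command python3 -m inch 'ROWS' [FORCE]. ROWS is JSON, a list of rows, each a list of 7 numbers: the turn, a rotation vector about the tool's x, y, z each as a share of 8 degrees, from -1 to 1, then the shift along the tool's x, y, z each as a share of 0.05 m, from -1 to 1, then the closure, from 0 (fully open) to 1 (shut). A call has 1 to 12 rows; each row shifts and turns the commanded pose from where the row before left it, along the tool's axes as they then stand; what a row does not reach is not made up. A row lasts 1/10 s, in which the tool goes at most 50 mm and 8.59 degrees, less where a joint would pass 70% of its speed; a pose out of reach is approached as far as the arm can. A call with a number of a shift or a turn outside -1 to 1 is refused whole. A call with a gripper value outside its range is refused whole. The fingers move at their own pace and stop on an object; FORCE is the grip in N (left out, the last holds). Time passes only in rows, so rows that do not move let the fingers close. It gives the time, the measured TCP pose, the force and the opening at its end, in the units of the state.
- env.get_state(): the state, without advancing time (a new reading comes with each control period).
- env.read_camera(name): name is "scene" or "top"; returns the picture (384x512x3 uint8, red, green, blue); there is no depth.
- env.calibration(name): a dict with "fx", "fy", "cx", "cy" (pixels), "rvec" (rotation vector, rad) and "tvec" (3), from world to camera coordinates, as OpenCV has them. Camera axes: x right, y down, z forward; pixel columns grow to the right and rows downward; lengths in m; the calibration is good to about 2 mm. A picture is of the moment at which its call begins. calibration takes no time and is no camera call.
- env.hand_in(): hands the job in, once; it reports no verdict.
The state is a dict: "clock": time; "joint_pos": joint angles; "qvel": joint speeds; "tau": joint torques, N m; "tcp_pos": TCP position; "orientation": TCP orientation; "wrist_force": force on the tool from outside, world axes, zero at the start; "ft_torque": the same for the moment, N m; "finger_gap": finger opening in m.
Only numpy, scipy, OpenCV 4.12 (cv2) and the standard library are available. Lean on these libraries where they do the work, as an engineer would, in place of code of your own. Each camera call takes 0.05 s, during which the arm holds its last target.

## Working session

There is one attempt and no reset: what is moved stays moved. The work goes in short steps, Python scripts to look and compute and a shell command to move; the robot and the scene stay as the last step left them, time stands still between calls to the robot, and variables do not carry over. Pictures are saved under pics/ and viewed, and the job is handed in when it is done.

```bash
mkdir -p pics; ls; python3 - <<'E'
from workcell import env
import cv2
s=env.get_state(); print(s)
for n in("scene","top"):
    im=env.read_camera(n); cv2.imwrite(f"pics/{n}0.png",im[:,:,::-1]); print(n,env.calibration(n))
E
```

```text
pics
{'clock': 0.0, 'joint_pos': array([-1.43358541e+00,  3.13997583e-01,  4.49538445e-02,  1.30357216e+00,
       -1.93743139e-05,  1.43120189e+00]), 'qvel': array([ 1.92000988e-03, -6.66043180e-04,  3.84782968e-04,  7.94021114e-05,
       -1.21813668e-03, -8.75635554e-04]), 'tau': array([-2.54323886e-04, -4.80624247e+01,  2.98536497e+01,  1.92339550e-02,
       -1.13395622e-04, -8.86719231e-07]), 'tcp_pos': array([ 0.15704972, -0.55256237,  0.20790022]), 'orientation': array([-6.37240441e-04,  7.97898168e-01, -6.02791577e-01, -6.49406776e-04]), 'wrist_force': array([ 0.19474235, -0.65416679, -0.26040958]), 'ft_torque': array([0.01555042, 0.02556988, 0.01201146]), 'finger_gap': 0.08524889736811074}
scene {'fx': 369.3203433329664, 'fy': 369.3203433329664, 'cx': 256.2658485178995, 'cy': 193.28998096177074, 'rvec': array([ 0.72582492,  2.52914697, -1.25590593]), 'tvec': array([ 0.37300079, -0.15020083,  1.3722276 ])}
top {'fx': 393.5286661119968, 'fy': 393.5286661119968, 'cx': 250.5221975879057, 'cy': 186.93770655385447, 'rvec': array([ 2.1998748 , -2.15791355,  0.07880191]), 'tvec': array([0.07829761, 0.49006535, 1.28873649])}
```

View pics/scene0.png

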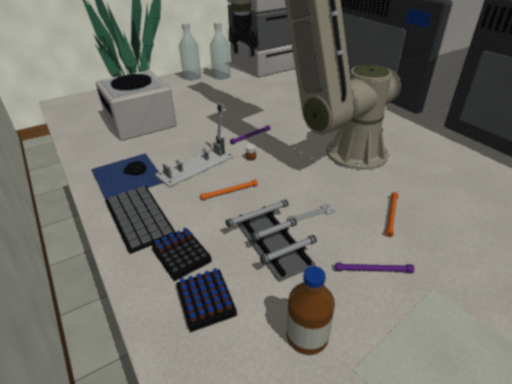

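View pics/top0.png

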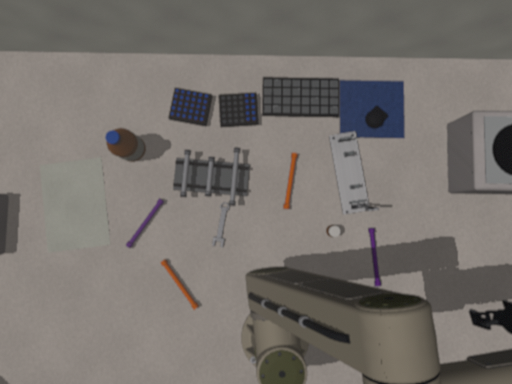

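```bash
python3 - <<'E'
import cv2
t=cv2.imread("pics/top0.png"); s=cv2.imread("pics/scene0.png")
a=cv2.resize(t[135:215,160:265],None,fx=7,fy=7,interpolation=cv2.INTER_CUBIC);cv2.imwrite("pics/c1.png",a)
a=cv2.resize(t[120:225,320:400],None,fx=5.6,fy=5.6,interpolation=cv2.INTER_CUBIC);cv2.imwrite("pics/c2.png",a)
a=cv2.resize(s[95:195,145:275],None,fx=6,fy=6,interpolation=cv2.INTER_CUBIC);cv2.imwrite("pics/c3.png",a)
a=cv2.resize(s[190:285,215:345],None,fx=6,fy=6,interpolation=cv2.INTER_CUBIC);cv2.imwrite("pics/c4.png",a)
E
```

```text
(no output)
```

View pics/c1.png

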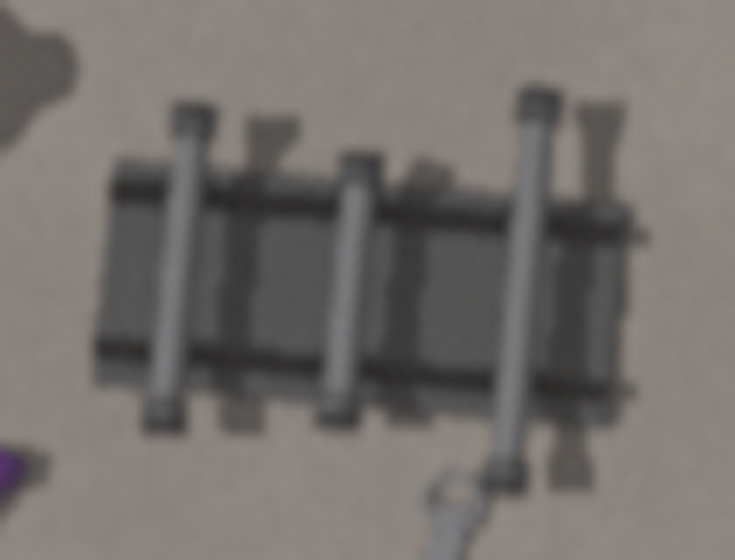

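View pics/c2.png

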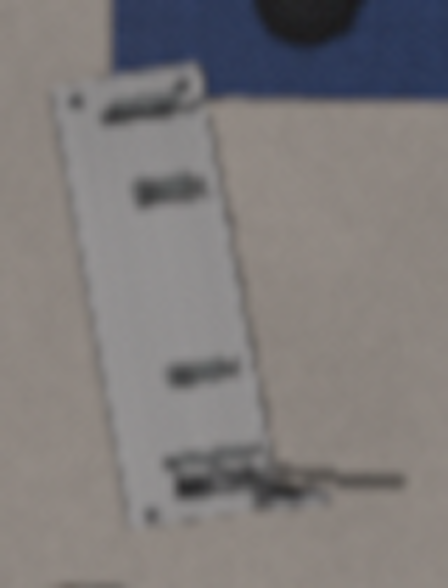

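View pics/c3.png

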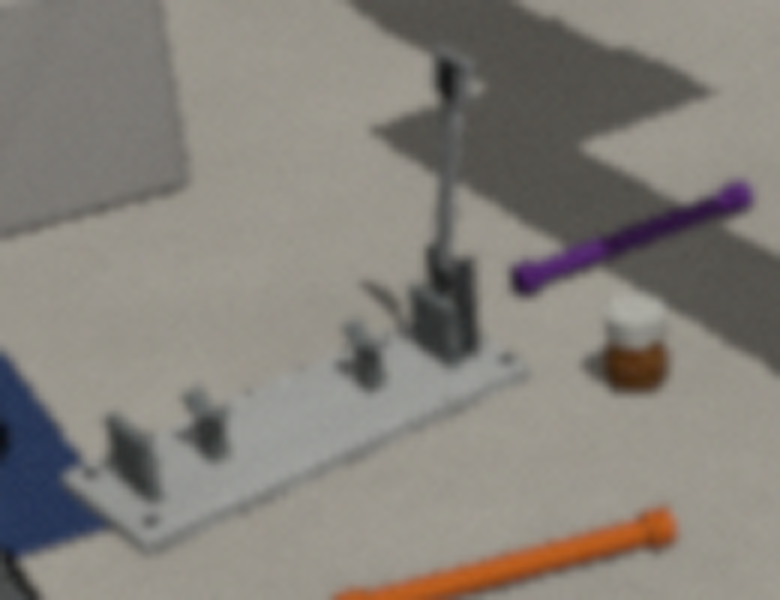

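View pics/c4.png

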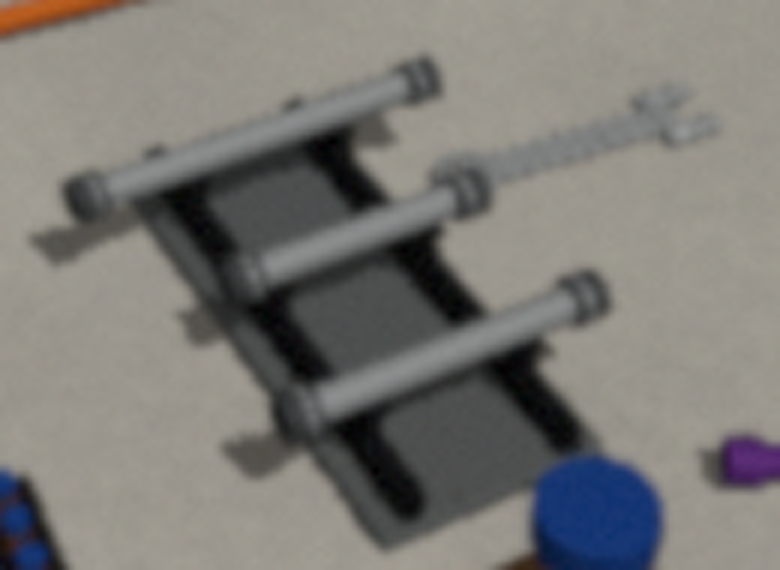

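Candidates for the longest column, by top-view pixel: grey (236,175), grey (211,175), grey (185,173), orange (291,180) and (181,284), purple (146,222) and (375,256). The choice is grey (236,175), which is clearly the longest in both crops. The holder is at (350,172), and its keeper is upright at the end nearest the robot, (355,207).

```bash
cat > h.py <<'E'
import cv2,numpy as np
from workcell import env
def cam(n):
    c=env.calibration(n);K=np.array([[c["fx"],0,c["cx"]],[0,c["fy"],c["cy"]],[0,0,1]]);R=cv2.Rodrigues(np.array(c["rvec"]))[0]
    return K,R,np.array(c["tvec"])
def p2w(n,uv,z):
    K,R,t=cam(n);o=-R.T@t;out=[]
    for u,v in np.atleast_2d(uv):
        d=R.T@np.linalg.inv(K)@[u,v,1];out.append(o+d*(z-o[2])/d[2])
    return np.array(out)
def proj(n,P):
    K,R,t=cam(n);q=(np.atleast_2d(P)@R.T+t)@K.T;return q[:,:2]/q[:,2:]
E
python3 - <<'E'
from h import *
np.set_printoptions(precision=4,suppress=True)
t=cv2.imread("pics/top0.png")
print("campos",[-cam(n)[1].T@cam(n)[2] for n in("top","scene")])
# holder plate: bright greyish
x0,y0=320,120
c=t[y0:225,x0:372].astype(int); hsv=cv2.cvtColor(t,cv2.COLOR_BGR2HSV)[y0:225,x0:372]
print(t[165,325],t[165,343],t[190,355],t[140,340])
diff=c[:,:,2]-c[:,:,0]
m=((diff<9)&(c[:,:,1]>95)&(c[:,:,0]<c[:,:,2]+12)).astype(np.uint8)*255
m=cv2.morphologyEx(m,cv2.MORPH_CLOSE,np.ones((5,5)))
cs=max(cv2.findContours(m,cv2.RETR_EXTERNAL,cv2.CHAIN_APPROX_NONE)[0],key=cv2.contourArea)
r=cv2.minAreaRect(cs);b=cv2.boxPoints(r)+[x0,y0];print(r,b)
W=p2w("top",b,0.012);print(W,W.mean(0),[np.linalg.norm(W[i]-W[i-1]) for i in range(4)])
v=t.copy();cv2.drawContours(v,[cs+np.array([x0,y0])],-1,(0,0,255),1);cv2.imwrite("pics/m.png",cv2.resize(v[110:230,310:400],None,fx=5,fy=5,interpolation=cv2.INTER_NEAREST))
# columns
up=lambda x,y:((x+.5)/7-.5+160,(y+.5)/7-.5+135)
for nm,a,bb in(("long",(539,88),(504,493)),("mid",(195,103),(162,433)),("short",(362,152),(338,428))):
    P=p2w("top",[up(*a),up(*bb)],0.05);d=P[1]-P[0];print(nm,P,P.mean(0),np.linalg.norm(d),np.degrees(np.arctan2(d[1],d[0])))
us=lambda x,y:((x+.5)/6-.5+215,(y+.5)/6-.5+190)
P=p2w("scene",[us(82,193),us(425,78)],0.05);print("scene long",P,P.mean(0))
E
```

```text
campos [array([0.3868, 0.0794, 1.3233]), array([0.9247, 0.8176, 0.7219])]
[128 134 140] [143 143 145] [143 142 145] [61 59 60]
((30.0, 47.0), (42.0, 94.0), 0.0) [[329. 214.]
 [329. 120.]
 [371. 120.]
 [371. 214.]]
[[ 0.4039 -0.1746  0.012 ]
 [ 0.7213 -0.1733  0.012 ]
 [ 0.7239 -0.3152  0.012 ]
 [ 0.4066 -0.3139  0.012 ]] [ 0.5639 -0.2443  0.012 ] [np.float64(0.1392946535721902), np.float64(0.3174103109841511), np.float64(0.14192156796668312), np.float64(0.31729552897877494)]
long [[0.6158 0.1357 0.05  ]
 [0.4263 0.1477 0.05  ]] [0.521  0.1417 0.05  ] 0.18985064211328267 176.38439507133046
mid [[0.6057 0.2964 0.05  ]
 [0.451  0.3067 0.05  ]] [0.5284 0.3016 0.05  ] 0.15503205138061835 176.1678856330479
short [[0.5841 0.2176 0.05  ]
 [0.4549 0.2253 0.05  ]] [0.5195 0.2214 0.05  ] 0.12937609986814275 176.62871508297314
scene long [[0.6068 0.1314 0.05  ]
 [0.4284 0.1475 0.05  ]] [0.5176 0.1395 0.05  ]
```

View pics/m.png

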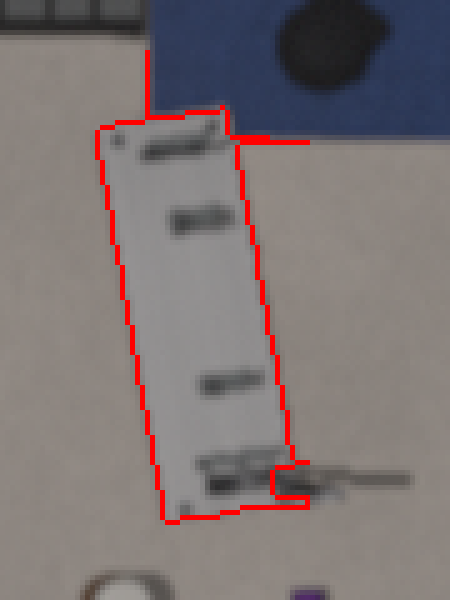

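```bash
python3 - <<'E'
from h import *
np.set_printoptions(precision=4,suppress=True)
t=cv2.GaussianBlur(cv2.imread("pics/top0.png"),(3,3),0).astype(float)
f=t[:,:,2]-t[:,:,0]  # floor ~12, plate ~2
g=6.5
L=[];R=[]
for v in range(140,205):
    uc=int(round(340+(v-150)*0.157))
    us=np.arange(uc-18,uc+1); 
    # left edge: crossing from >g to <g
    i=[k for k in range(len(us)-1) if f[v,us[k]]>g>=f[v,us[k+1]]]
    if i: k=i[-1]; 
    if i: L.append((us[k]+(f[v,us[k]]-g)/(f[v,us[k]]-f[v,us[k+1]]),v))
    us=np.arange(uc+12,uc+30)
    i=[k for k in range(len(us)-1) if f[v,us[k]]<=g<f[v,us[k+1]]]
    if i and 145<v<197: k=i[0];R.append((us[k]+(g-f[v,us[k]])/(f[v,us[k+1]]-f[v,us[k]]),v))
def fit(P):
    P=np.array(P,np.float32);l=cv2.fitLine(P,cv2.DIST_HUBER,0,.01,.01).ravel();return l
l,r=fit(L),fit(R);print(len(L),len(R),l,r)
# world lines at z=.012
def wl(l): 
    a=p2w("top",[(l[2]-30*l[0],l[3]-30*l[1]),(l[2]+30*l[0],l[3]+30*l[1])],.012);return a
for q in(l,r):
    a=wl(q);d=a[0]-a[1];print(a,np.degrees(np.arctan2(d[1],d[0])))
# ends from visible corners (m.png scale 5, offset 310,110)
for n,c in(("far-left",(98,128)),("far-right",(227,110)),("near-left",(165,521)),("near-right",(307,505))):
    print(n,p2w("top",[(c[0]/5-.4+310,c[1]/5-.4+110)],.012))
E
```

```text
65 51 [  0.1798   0.9837 335.6    175.4   ] [  0.1861   0.9825 362.715  171.4   ]
[[ 0.6327 -0.1778  0.012 ]
 [ 0.4348 -0.2143  0.012 ]] 10.470407806972755
[[ 0.6479 -0.2683  0.012 ]
 [ 0.45   -0.3051  0.012 ]] 10.527820706845926
far-left [[ 0.6691 -0.1742  0.012 ]]
far-right [[ 0.6831 -0.2612  0.012 ]]
near-left [[ 0.4054 -0.2197  0.012 ]]
near-right [[ 0.4178 -0.3139  0.012 ]]
```

```bash
python3 - <<'E'
from h import *
th=np.radians(190.5);C=np.array([.5435,-.2410,0])
X=np.array([np.cos(th),np.sin(th),0]);Y=np.array([-X[1],X[0],0]);Z=np.array([0,0,1.])
w=lambda x,y,z:C+X*x+Y*y+Z*z
pts=[(w(x,y,.012),(0,255,0)) for x in(-.135,.135) for y in(-.045,.045)]
pts+=[(w(x,y,.051),(0,0,255)) for x in(-.061,-.049,.049,.061) for y in(-.014,.014)]
pts+=[(w(x,y,.054),(255,0,255)) for x in(-.101,.101) for y in(-.02,.02)]
pts+=[(w(.12,y,.07),(0,255,255)) for y in(-.016,.016)]
pts+=[(w(.12,0,.07)+.117*(-np.cos(a)*X+np.sin(a)*Z),(255,255,0)) for a in(1.47,1.57,1.67)]
for n,(x0,y0,x1,y1),s in(("top",(315,115,400,225),5),("scene",(145,95,245,195),6)):
    im=cv2.imread(f"pics/{n}0.png")
    v=cv2.resize(im[y0:y1,x0:x1],None,fx=s,fy=s,interpolation=cv2.INTER_CUBIC)
    for P,c in pts:
        q=proj(n,P)[0];cv2.circle(v,tuple(int(round(k)) for k in ((q-[x0,y0]+.5)*s)),2,c,-1)
    cv2.imwrite(f"pics/o_{n}.png",v)
E
```

```text
(no output)
```

View pics/o_top.png

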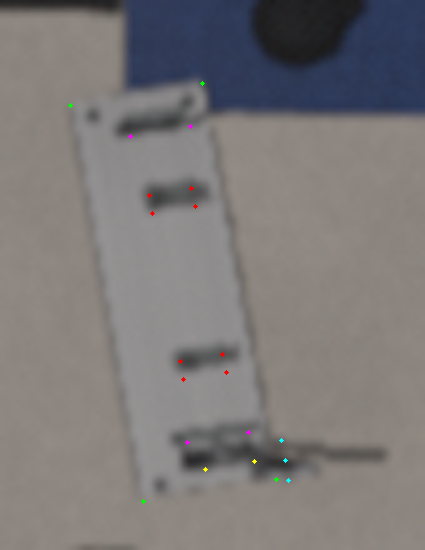

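View pics/o_scene.png

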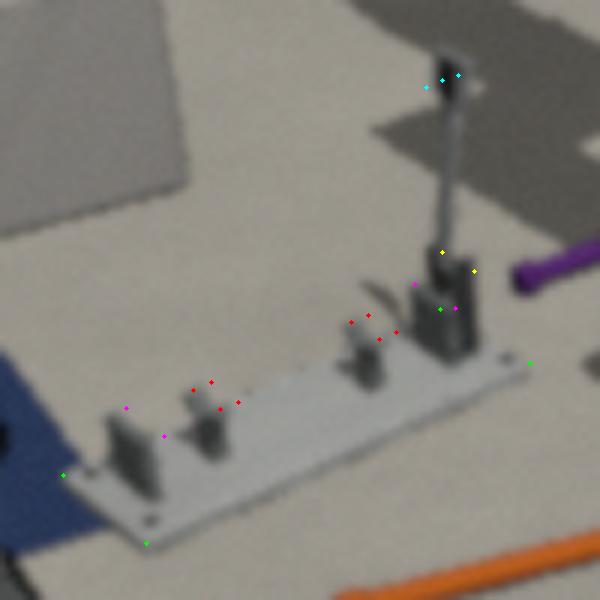

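```bash
cat > ov.py <<'E'
from h import *
import sys
def overlay(cx,cy,deg,tag,src="0"):
    th=np.radians(deg);C=np.array([cx,cy,0])
    X=np.array([np.cos(th),np.sin(th),0]);Y=np.array([-X[1],X[0],0]);Z=np.array([0,0,1.])
    w=lambda x,y,z:C+X*x+Y*y+Z*z
    segs=[]
    def poly(L,c): 
        for i in range(len(L)): segs.append((w(*L[i-1]),w(*L[i]),c))
    poly([(-.135,-.045,.012),(.135,-.045,.012),(.135,.045,.012),(-.135,.045,.012)],(0,200,0))
    for s in(-1,1):
        poly([(s*.101,-.02,.012),(s*.101,.02,.012),(s*.101,.02,.054),(s*.101,-.02,.054)],(255,0,255))
        for e in(.049,.061): poly([(s*e,-.014,.012),(s*e,.014,.012),(s*e,.014,.051),(s*e,-.014,.051)],(0,0,255))
    poly([(.12,-.016,.07),(.12,.016,.07)],(0,255,255))
    for a in (1.57,): segs.append((w(.12,0,.07),w(.12,0,.07)+.13*(-np.cos(a)*X+np.sin(a)*Z),(255,255,0)))
    for n,(x0,y0,x1,y1),s in(("top",(325,125,395,225),6),("scene",(150,100,240,190),8)):
        im=cv2.imread(f"pics/{n}{src}.png")
        v=cv2.resize(im[y0:y1,x0:x1],None,fx=s,fy=s,interpolation=cv2.INTER_CUBIC)[:600]
        v=cv2.convertScaleAbs(v,alpha=1.3); r=v.copy()
        for a,b,c in segs:
            q=[tuple(int(round(k)) for k in ((proj(n,p)[0]-[x0,y0]+.5)*s)) for p in(a,b)];cv2.line(v,*q,c,1,cv2.LINE_AA)
        if n=="top": v=np.hstack([r,v])[:, :800]
        cv2.imwrite(f"pics/o_{n}{tag}.png",v)
E
python3 -c "
from ov import *
overlay(.5435,-.2410,190.5,'b')"
```

```text
(no output)
```

View pics/o_topb.png

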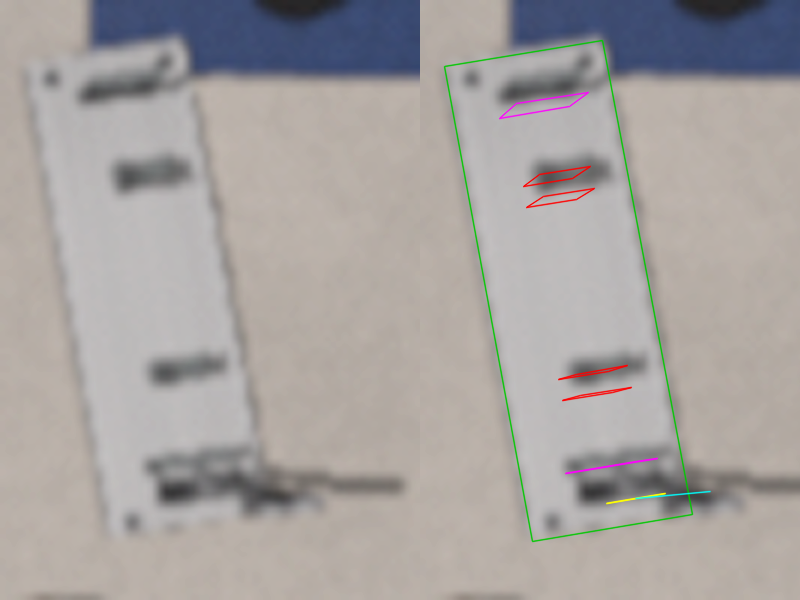

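View pics/o_sceneb.png

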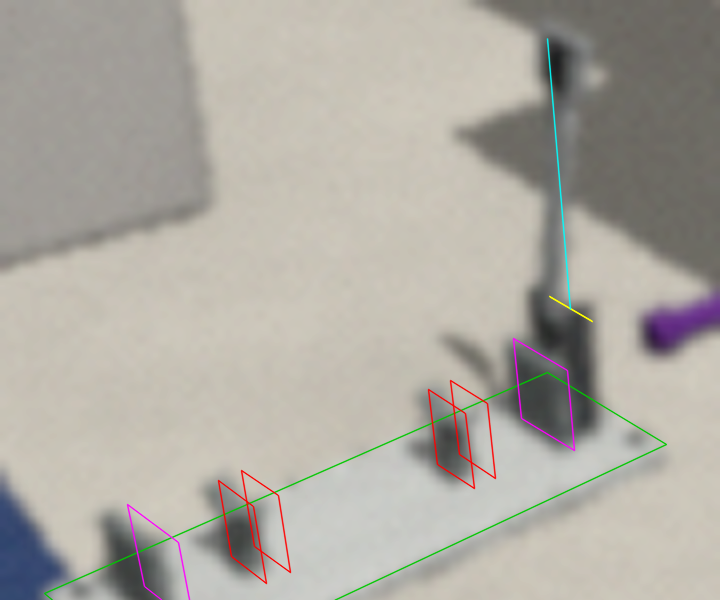

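```bash
sed -i 's/-\.135/-.125/g; s/(\.135/(.145/g' ov.py
python3 -c "
from ov import *
overlay(.5538,-.2391,190.5,'c')"
```

```text
(no output)
```

View pics/o_topc.png

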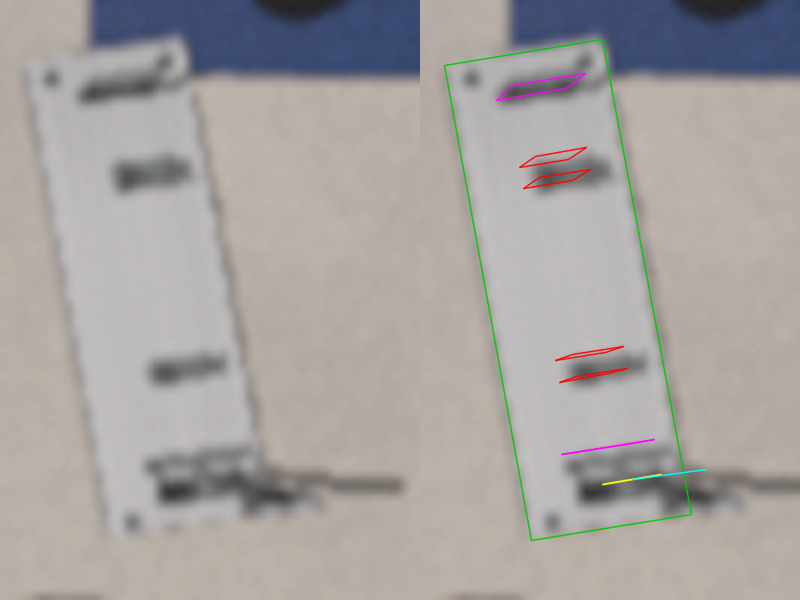

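View pics/o_scenec.png

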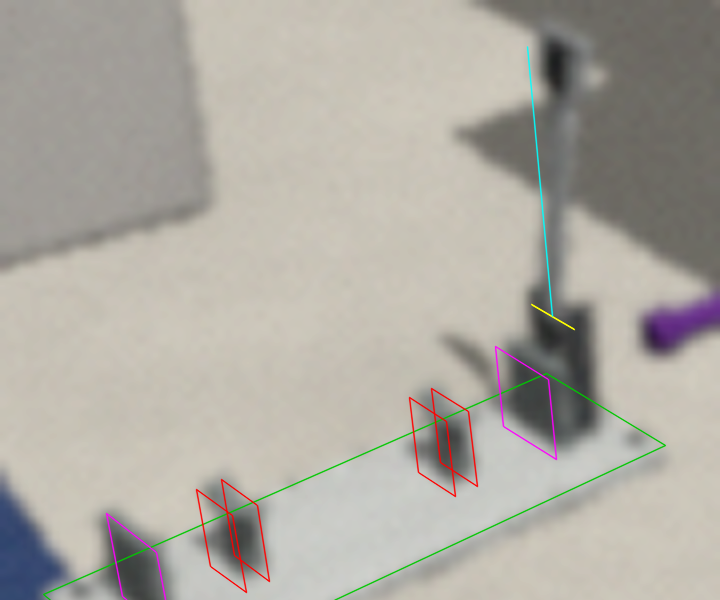

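```bash
sed -i 's/-\.125/-.1305/g; s/(\.145/(.1395/g' ov.py
sed -i 's/"scene",(150,100,240,190),8/"scene",(152,118,226,192),8/' ov.py
python3 -c "
from ov import *
overlay(.5482,-.2401,190.5,'d')
v=cv2.imread('pics/o_scened.png');im=cv2.resize(cv2.imread('pics/scene0.png')[118:192,152:226],None,fx=8,fy=8,interpolation=cv2.INTER_CUBIC)
im=cv2.convertScaleAbs(im,alpha=1.3)
cv2.imwrite('pics/o_scened1.png',im)"
```

```text
(no output)
```

View pics/o_topd.png

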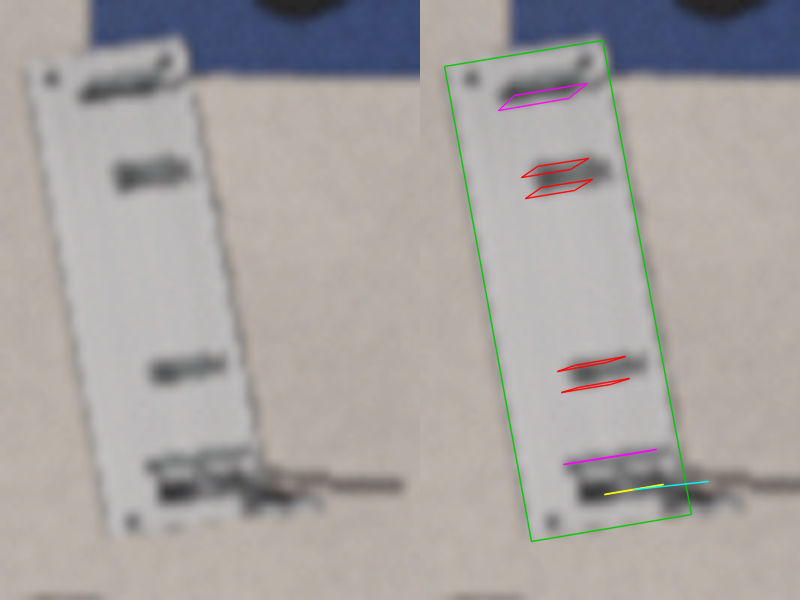

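View pics/o_scened.png

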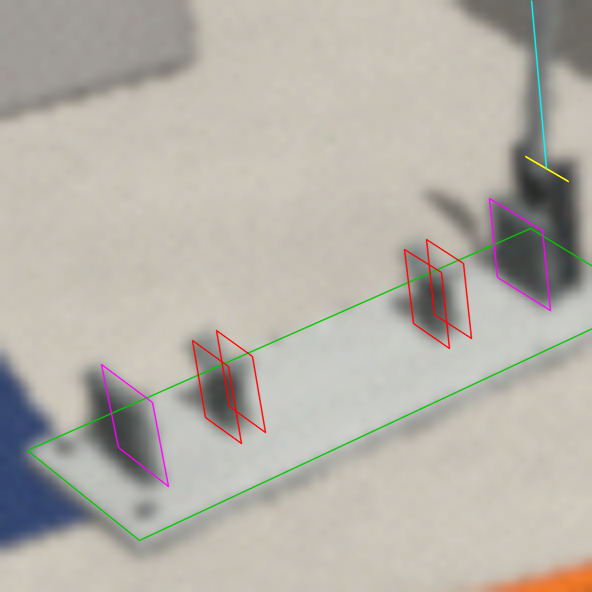

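View pics/o_scened1.png

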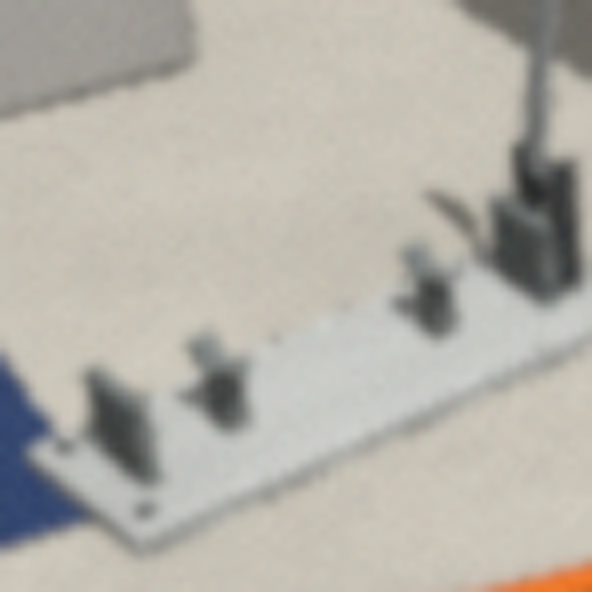

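```bash
cat > go.py <<'E'
# prints what remains to a target: tool-axis shift in row units and the turn
import sys
from h import *
from scipy.spatial.transform import Rotation as Rn
def rem(target,xang):
    s=env.get_state();q=s["orientation"];R=Rn.from_quat([q[1],q[2],q[3],q[0]]).as_matrix()
    a=np.radians(xang);x=np.array([np.cos(a),np.sin(a),0]);z=np.array([0,0,-1.]);T=np.column_stack([x,np.cross(z,x),z])
    np.set_printoptions(precision=3,suppress=True)
    print("t",round(s["clock"],2),"tcp",s["tcp_pos"],"gap",round(s["finger_gap"],4),"F",s["wrist_force"])
    print("shift now-axes/0.05:",R.T@(np.array(target)-s["tcp_pos"])/.05," shift target-axes/0.05:",T.T@(np.array(target)-s["tcp_pos"])/.05," turn/8deg:",Rn.from_matrix(R.T@T).as_rotvec()/np.radians(8))
if __name__=="__main__": v=[float(k) for k in sys.argv[1:]]; rem(v[:3],v[3])
E
python3 -m inch '[[0,0,0,0,0,-0.5,0],[0,0,0,0,0,-0.6,0],[0,0,0,-0.2,-0.2,0,0],[0,0,0,-0.45,-0.45,0,0],[0,0,0,-0.5,-0.48,0,0],[0,0,0,-0.5,-0.48,0,0],[0,0,0,-0.5,-0.48,0,0],[0,0,0,-0.5,-0.48,0,0],[0,0,0,-0.5,-0.48,0,0],[0,0,0,-0.5,-0.48,0,0],[0,0,0,-0.5,-0.48,0,0],[0,0,0,-0.5,-0.48,0,0]]' 60; python3 go.py .521 .1417 .2 -93.6
```

```text
clock: 1.3
tcp_pos: [0.3096, -0.2661, 0.2629]
orientation: [-0.0, 0.798, -0.603, -0.0]
wrist_force: [1.6, 0.7, 1.1]
finger_gap: 0.0853
t 1.3 tcp [ 0.31  -0.266  0.263] gap 0.0853 F [1.599 0.685 1.055]
shift now-axes/0.05: [-6.69  -6.295  1.264]  shift target-axes/0.05: [-8.405 -3.707  1.259]  turn/8deg: [0.003 0.007 2.431]
```

```bash
python3 -m inch '[[0,0,0,-0.6,-0.57,0,0],[0,0,0,-0.6,-0.57,0,0],[0,0,0,-0.6,-0.57,0,0],[0,0,0,-0.6,-0.57,0,0],[0,0,0,-0.6,-0.57,0,0],[0,0,0,-0.6,-0.57,0,0],[0,0,0,-0.6,-0.57,0,0],[0,0,0,-0.6,-0.57,0,0],[0,0,0,-0.6,-0.57,0,0],[0,0,0,-0.6,-0.57,0,0],[0,0,0.8,-0.3,-0.25,0,0],[0,0,0.8,0,0,0.5,0]]'; python3 -m inch '[[0,0,0.8,0,0,0.4,0],[0,0,0,0,0,0,0],[0,0,0,0,0,0,0]]'; python3 go.py .521 .1417 .1 -93.6
python3 - <<'E'
from h import *
for n in("scene","top"): cv2.imwrite(f"pics/{n}1.png",env.read_camera(n)[:,:,::-1])
E
```

```text
clock: 2.5
tcp_pos: [0.512, 0.1148, 0.2399]
orientation: [-0.003, 0.73, -0.684, -0.0]
wrist_force: [0.5, -0.7, 0.1]
finger_gap: 0.0853
clock: 2.8
tcp_pos: [0.5085, 0.0829, 0.2177]
orientation: [0.008, -0.703, 0.711, 0.011]
wrist_force: [-0.1, -0.2, 0.6]
finger_gap: 0.0851
t 2.8 tcp [0.508 0.083 0.218] gap 0.0851 F [-0.137 -0.175  0.591]
shift now-axes/0.05: [-1.116 -0.246  2.383]  shift target-axes/0.05: [-1.19  -0.176  2.353]  turn/8deg: [0.03  0.191 0.374]
```

View pics/scene1.png

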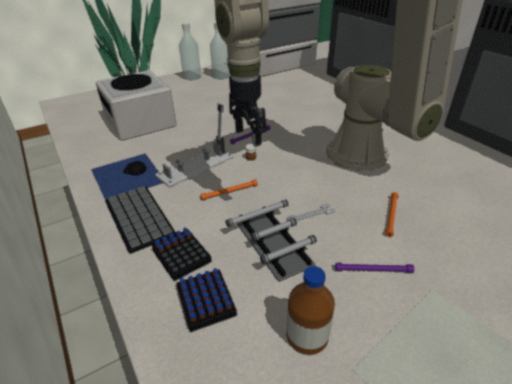

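View pics/top1.png

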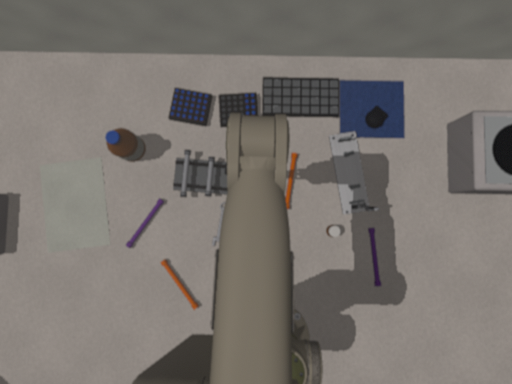

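```bash
python3 go.py .521 .1417 .1 -93.6; python3 -c "
from h import *
print(env.get_state())
for n in('scene',): cv2.imwrite(f'pics/{n}2.png',env.read_camera(n)[:,:,::-1])"; python3 go.py .521 .1417 .1 -93.6
```

```text
t 2.9 tcp [0.51  0.083 0.219] gap 0.0853 F [ 0.48  -0.317 -0.157]
shift now-axes/0.05: [-1.103 -0.219  2.413]  shift target-axes/0.05: [-1.177 -0.155  2.382]  turn/8deg: [0.008 0.192 0.382]
{'clock': 2.9, 'joint_pos': array([-0.0102615 ,  0.19405497, -0.0860519 ,  1.2911401 ,  0.02685657,
        3.14076023]), 'qvel': array([ 0.00896756, -0.00188272,  0.01245965,  0.00230961, -0.0006133 ,
       -0.00154055]), 'tau': array([-2.99635744e-01, -4.06110442e+01,  2.93015689e+01,  1.76229619e-02,
        7.65308691e-02,  1.73386903e-03]), 'tcp_pos': array([0.50957278, 0.08344108, 0.21910769]), 'orientation': array([ 0.00938904, -0.70369964,  0.71037065,  0.00960233]), 'wrist_force': array([ 0.47965411, -0.31684657, -0.15711425]), 'ft_torque': array([-0.01322867, -0.03943968,  0.04333756]), 'finger_gap': 0.08527731703240436}
t 2.95 tcp [0.51  0.084 0.219] gap 0.0856 F [ 0.297 -0.06   0.315]
shift now-axes/0.05: [-1.101 -0.214  2.418]  shift target-axes/0.05: [-1.175 -0.151  2.388]  turn/8deg: [0.004 0.192 0.385]
```

View pics/scene2.png

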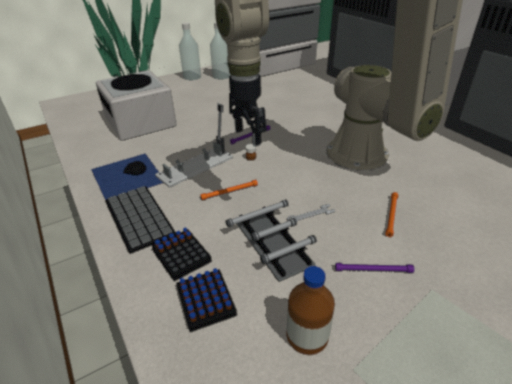

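Joint 6 ran into its range limit with that jaw direction. The same grasp turned by half a turn leaves room (j6 ≈ 0.3), so I'll rotate back.

```bash
python3 -m inch '[[0,0,-1,0,0,0,0],[0,0,-1,0,0,0,0],[0,0,-1,0,0,0,0],[0,0,-1,0,0,0,0],[0,0,-1,0,0,0,0],[0,0,-1,0,0,0,0],[0,0,-1,0,0,0,0],[0,0,-1,0,0,0,0],[0,0,-1,0,0,0,0],[0,0,-1,0,0,0,0],[0,0,-1,0,0,0,0],[0,0,-1,0,0,0,0]]';python3 -m inch '[[0,0,-1,0,0,0,0],[0,0,-1,0,0,0,0],[0,0,-1,0,0,0,0],[0,0,-1,0,0,0,0],[0,0,-1,0,0,0,0],[0,0,-1,0,0,0,0],[0,0,-1,0,0,0,0],[0,0,-1,0,0,0,0],[0,0,-1,0,0,0,0],[0,0,0,0,0,0,0],[0,0,0,0,0,0,0]]'; python3 go.py .521 .1417 .1 86.4
```

```text
clock: 4.15
tcp_pos: [0.51, 0.0837, 0.2197]
orientation: [-0.013, 0.999, 0.051, 0.001]
wrist_force: [-0.3, -0.2, -0.1]
finger_gap: 0.0858
clock: 5.25
tcp_pos: [0.5098, 0.0835, 0.2193]
orientation: [-0.01, 0.781, 0.624, 0.009]
wrist_force: [0.9, -0.8, 0.1]
finger_gap: 0.0852
t 5.25 tcp [0.51  0.084 0.219] gap 0.0852 F [ 0.927 -0.789  0.068]
shift now-axes/0.05: [ 1.121 -0.025  2.417]  shift target-axes/0.05: [1.175 0.15  2.386]  turn/8deg: [-0.024 -0.19  -1.138]
```

```bash
python3 -m inch '[[-0.01,-0.1,-0.57,0,0,0,0],[-0.01,-0.1,-0.57,0,0,0,0],[0,0,0,0.4,0.05,0.3,0],[0,0,0,0.4,0.05,0.5,0],[0,0,0,0.37,0.05,0.5,0],[0,0,0,0,0,0.3,0],[0,0,0,0,0,0,0],[0,0,0,0,0,0,0]]'; python3 go.py .521 .1417 .031 86.4
python3 - <<'E'
from h import *
for n in("scene","top"): cv2.imwrite(f"pics/{n}3.png",env.read_camera(n)[:,:,::-1])
s=cv2.imread("pics/scene3.png");cv2.imwrite("pics/c5.png",cv2.resize(s[130:290,200:350],None,fx=3.7,fy=3.7,interpolation=cv2.INTER_CUBIC))
E
```

```text
clock: 6.05
tcp_pos: [0.5204, 0.141, 0.139]
orientation: [-0.0, 0.728, 0.685, -0.001]
wrist_force: [-0.4, -0.3, 0.1]
finger_gap: 0.0854
t 6.05 tcp [0.52  0.141 0.139] gap 0.0854 F [-0.415 -0.27   0.056]
shift now-axes/0.05: [0.017 0.015 2.161]  shift target-axes/0.05: [0.014 0.011 2.161]  turn/8deg: [-0.013  0.011  0.011]
```

View pics/c5.png

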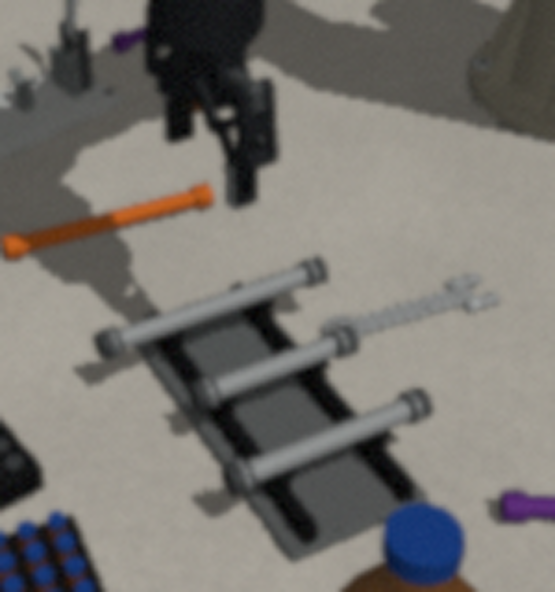

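```bash
python3 -m inch '[[0,0,0,0,0,0.3,0],[0,0,0,0,0,0.35,0],[0,0,0,0,0,0.35,0],[0,0,0,0,0,0.25,0],[0,0,0,0,0,0,0]]'; python3 - <<'E'
from h import *
for n in("scene","top"): cv2.imwrite(f"pics/{n}4.png",env.read_camera(n)[:,:,::-1])
s=cv2.imread("pics/scene4.png");cv2.imwrite("pics/c6.png",cv2.resize(s[130:290,200:350],None,fx=3.7,fy=3.7,interpolation=cv2.INTER_CUBIC))
E
python3 go.py .521 .1417 .031 86.4
```

```text
clock: 6.65
tcp_pos: [0.5196, 0.1405, 0.0754]
orientation: [-0.001, 0.728, 0.685, -0.002]
wrist_force: [-0.7, 0.9, -0.4]
finger_gap: 0.0858
t 6.75 tcp [0.521 0.141 0.077] gap 0.0851 F [-0.463 -0.948 -0.055]
shift now-axes/0.05: [0.021 0.004 0.917]  shift target-axes/0.05: [0.02  0.003 0.917]  turn/8deg: [-0.007  0.009  0.016]
```

View pics/c6.png

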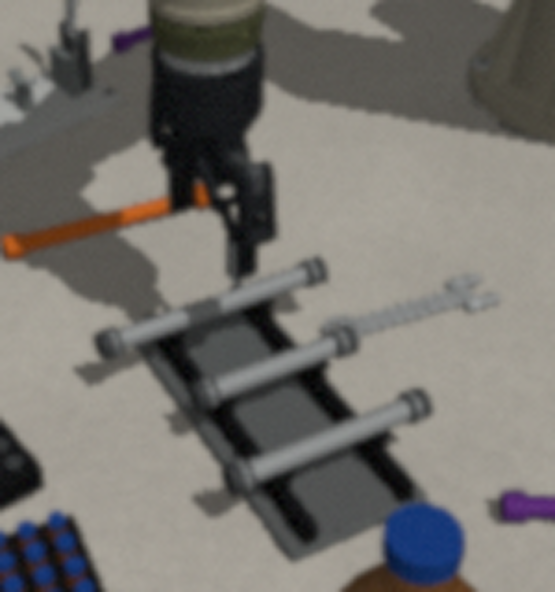

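```bash
python3 - <<'E'
from h import *
a=np.radians(86.4);x=np.array([np.cos(a),np.sin(a),0])
for z in(.077,.09):
  for s in(-.0425,.0425,-.057,.057): print(z,s,(proj("scene",np.array([.521,.141,z])+s*x)[0]-[200,130])*3.7)
print((proj("scene",np.array([.521,.1417,.05]))[0]-[200,130])*3.7)
E
```

```text
0.077 -0.0425 [184.04594245 247.32339026]
0.077 0.0425 [237.66403209 310.56592544]
0.077 -0.057 [175.50684913 237.25152994]
0.077 0.057 [247.46820969 322.12995265]
0.09 -0.0425 [183.56570013 233.86457191]
0.09 0.0425 [237.58707076 296.79288146]
0.09 -0.057 [174.9669903  223.84812346]
0.09 0.057 [247.47039212 308.30574569]
[211.13913726 306.13748165]
```

```bash
python3 -m inch '[[0,0,0,0,0,0.3,0],[0,0,0,0,0,0.3,0],[0,0,0,0,0,0.3,0],[0,0,0,0,0,0,0],[0,0,0,0,0,0,0],[0,0,0,0,0,0,0]]'; python3 go.py .521 .1417 .031 86.4; python3 -m inch '[[0,0,0,0,0,0,0.4],[0,0,0,0,0,0,0.5],[0,0,0,0,0,0,0.6],[0,0,0,0,0,0,0.7],[0,0,0,0,0,0,0.75],[0,0,0,0,0,0,0.8],[0,0,0,0,0,0,0.9],[0,0,0,0,0,0,1],[0,0,0,0,0,0,1],[0,0,0,0,0,0,1]]' 50; python3 go.py .521 .1417 .031 86.4
python3 - <<'E'
from h import *
for n in("scene","top"): cv2.imwrite(f"pics/{n}5.png",env.read_camera(n)[:,:,::-1])
s=cv2.imread("pics/scene5.png");cv2.imwrite("pics/c7.png",cv2.resize(s[130:290,200:350],None,fx=3.7,fy=3.7,interpolation=cv2.INTER_CUBIC))
E
```

```text
clock: 7.35
tcp_pos: [0.5214, 0.1409, 0.0325]
orientation: [0.001, 0.728, 0.686, -0.0]
wrist_force: [-0.6, 0.3, -0.1]
finger_gap: 0.0855
t 7.35 tcp [0.521 0.141 0.033] gap 0.0855 F [-0.611  0.28  -0.073]
shift now-axes/0.05: [ 0.015 -0.008  0.031]  shift target-axes/0.05: [ 0.015 -0.008  0.031]  turn/8deg: [0.004 0.008 0.02 ]
clock: 8.35
tcp_pos: [0.5203, 0.1414, 0.0314]
orientation: [-0.0, 0.728, 0.686, -0.001]
wrist_force: [-0.7, 4.4, 2.8]
finger_gap: 0.0098
t 8.35 tcp [0.52  0.141 0.031] gap 0.0098 F [-0.706  4.393  2.76 ]
shift now-axes/0.05: [0.007 0.013 0.007]  shift target-axes/0.05: [0.007 0.013 0.007]  turn/8deg: [-0.011  0.002  0.023]
```

View pics/c7.png

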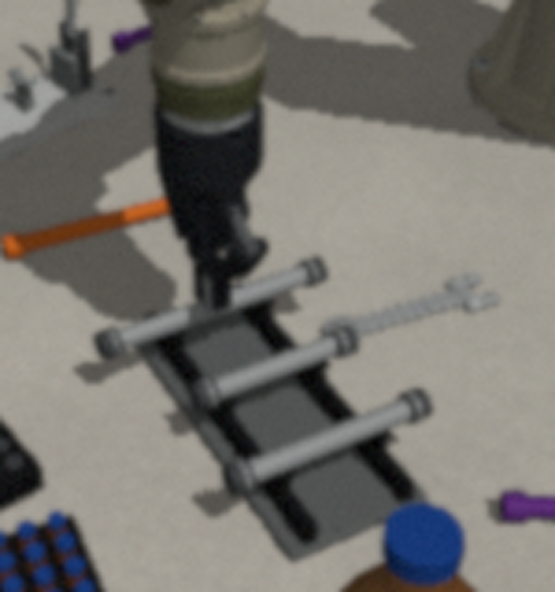

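```bash
python3 - <<'E'
from h import *
s=cv2.imread("pics/scene5.png");cv2.imwrite("pics/c8.png",cv2.resize(s[170:235,225:295],None,fx=9,fy=9,interpolation=cv2.INTER_CUBIC))
for z in(.031,.04,.05,.06):
  for y in(0.005,.02):print(z,y,(proj("scene",np.array([.5203,.1414+y,z]))[0]-[225,170])*9)
print(env.get_state()["finger_gap"])
E
```

```text
0.031 0.005 [299.31528447 438.22392868]
0.031 0.02 [324.75706189 465.190047  ]
0.04 0.005 [298.9088341  416.53188967]
0.04 0.02 [324.48222464 443.4256118 ]
0.05 0.005 [298.4521592  392.15939372]
0.05 0.02 [324.17339178 418.96905548]
0.06 0.005 [297.99006266 367.49754808]
0.06 0.02 [323.86085549 394.21922313]
0.009572902666207644
```

View pics/c8.png

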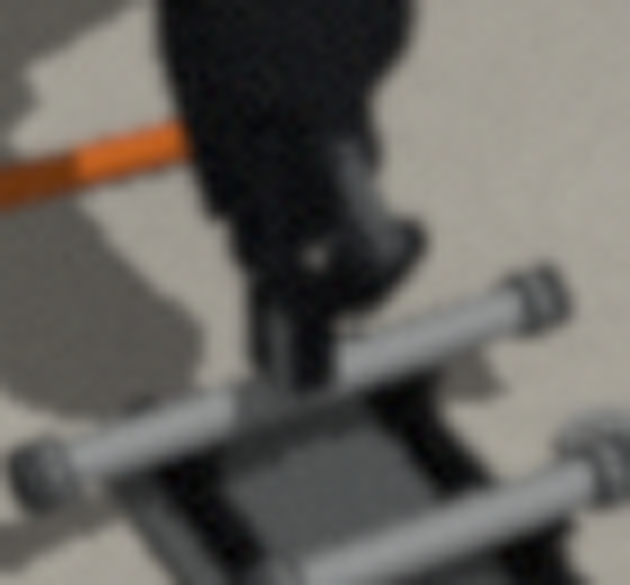

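Both cues show the pads on only the upper part of the tube: the gap reads 9.6 mm on a 16 mm tube, and the fingertip at crop (300,390) ends above the tube's lower edge. The tips stand about 20 mm higher than the reported TCP, so I'll open and check that.

```bash
python3 -m inch '[[0,0,0,0,0,0,0.6],[0,0,0,0,0,0,0.3],[0,0,0,0,0,0,0.3],[0,0,0,0,0,0,0.3],[0,0,0,0,0,0,0.3]]'; python3 go.py .521 .1417 .014 86.4
python3 - <<'E'
from h import *
for n in("scene","top"): cv2.imwrite(f"pics/{n}6.png",env.read_camera(n)[:,:,::-1])
s=cv2.imread("pics/scene6.png");cv2.imwrite("pics/c9.png",cv2.resize(s[160:240,215:305],None,fx=7,fy=7,interpolation=cv2.INTER_CUBIC))
E
```

```text
clock: 8.95
tcp_pos: [0.5201, 0.1405, 0.031]
orientation: [-0.0, 0.728, 0.685, -0.001]
wrist_force: [-0.2, -0.6, -0.1]
finger_gap: 0.06
t 8.95 tcp [0.52  0.141 0.031] gap 0.06 F [-0.249 -0.619 -0.067]
shift now-axes/0.05: [0.025 0.017 0.339]  shift target-axes/0.05: [0.025 0.016 0.339]  turn/8deg: [-0.014  0.013  0.018]
```

View pics/c9.png

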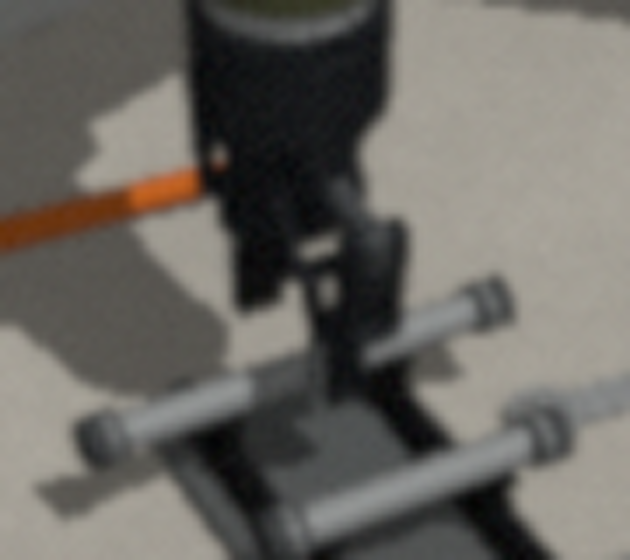

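```bash
python3 - <<'E'
from h import *
K,R,t=cam("scene");o=-R.T@t
a=np.radians(86.4);xh=np.array([np.cos(a),np.sin(a),0]);n=np.array([-xh[1],xh[0],0])
for c in((320,405),(350,395),(258,308),(240,308),(275,300)):
    u=(np.array(c)+.5)/7-.5+[215,160];d=R.T@np.linalg.inv(K)@[*u,1]
    C=np.array([.5201,.1405,0])
    for off in(0.0,-.011): # plane of finger centre, face toward +x camera
        s=((C-n*-off-o)@n if 0 else (C+n*off-o)@n)/(d@n);P=o+s*d
        print(c,off,P.round(4),"jaw coord",((P-C)@xh).round(4))
E
```

```text
(320, 405) 0.0 [0.5213 0.159  0.0455] jaw coord 0.0186
(320, 405) -0.011 [0.5335 0.1791 0.0661] jaw coord 0.0394
(350, 395) 0.0 [0.5228 0.1837 0.0695] jaw coord 0.0433
(350, 395) -0.011 [0.5351 0.203  0.0894] jaw coord 0.0633
(258, 308) 0.0 [0.5179 0.1063 0.0575] jaw coord -0.0343
(258, 308) -0.011 [0.5303 0.1279 0.0777] jaw coord -0.0119
(240, 308) 0.0 [0.5169 0.0894 0.0455] jaw coord -0.0512
(240, 308) -0.011 [0.5293 0.1116 0.0661] jaw coord -0.0283
(275, 300) 0.0 [0.5189 0.1219 0.0727] jaw coord -0.0186
(275, 300) -0.011 [0.5313 0.1431 0.0925] jaw coord 0.0033
```

```bash
python3 -m inch '[[0,0,0,0.01,0.01,0.12,0.3],[0,0,0,0.01,0.01,0.13,0.3],[0,0,0,0,0,0.13,0.3],[0,0,0,0,0,0,0.3],[0,0,0,0,0,0,0.3]]'; python3 go.py .521 .1417 .012 86.4; python3 -m inch '[[0,0,0,0,0,0,0.45],[0,0,0,0,0,0,0.55],[0,0,0,0,0,0,0.65],[0,0,0,0,0,0,0.75],[0,0,0,0,0,0,0.8],[0,0,0,0,0,0,0.9],[0,0,0,0,0,0,1],[0,0,0,0,0,0,1]]' 50; python3 go.py .521 .1417 .031 86.4
python3 - <<'E'
from h import *
for n in("scene","top"): cv2.imwrite(f"pics/{n}7.png",env.read_camera(n)[:,:,::-1])
s=cv2.imread("pics/scene7.png");cv2.imwrite("pics/c10.png",cv2.resize(s[160:240,215:305],None,fx=7,fy=7,interpolation=cv2.INTER_CUBIC))
E
```

```text
clock: 9.55
tcp_pos: [0.5209, 0.1417, 0.0117]
orientation: [-0.0, 0.728, 0.686, -0.002]
wrist_force: [0.2, 0.8, 0.3]
finger_gap: 0.0596
t 9.55 tcp [0.521 0.142 0.012] gap 0.0596 F [0.215 0.801 0.305]
shift now-axes/0.05: [ 0.001  0.003 -0.006]  shift target-axes/0.05: [ 0.001  0.003 -0.006]  turn/8deg: [-0.019  0.012  0.02 ]
clock: 10.35
tcp_pos: [0.5214, 0.1416, 0.0124]
orientation: [0.0, 0.728, 0.685, -0.001]
wrist_force: [-0.0, -0.7, 2.8]
finger_gap: 0.0145
t 10.35 tcp [0.521 0.142 0.012] gap 0.0145 F [-0.03  -0.744  2.842]
shift now-axes/0.05: [ 0.001 -0.009 -0.371]  shift target-axes/0.05: [ 0.002 -0.008 -0.371]  turn/8deg: [-0.009  0.012  0.019]
```

View pics/c10.png

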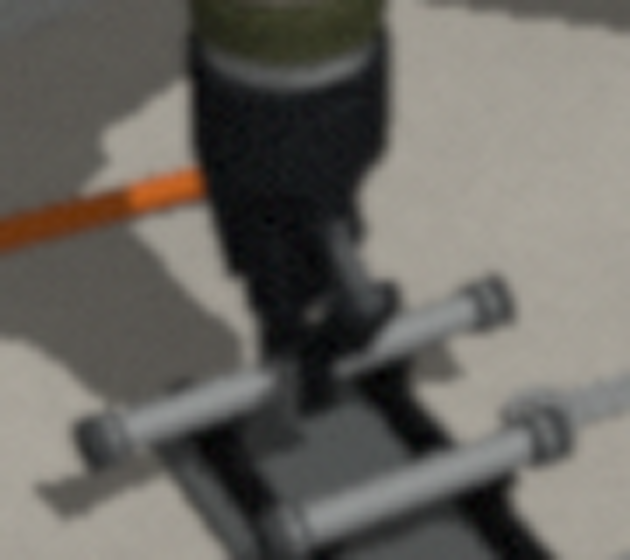

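```bash
python3 -m inch '[[0,0,0,0,0,0,1],[0,0,0,0,0,-0.1,1],[0,0,0,0,0,-0.25,1],[0,0,0,0,0,-0.35,1],[0,0,0,0,0,-0.35,1],[0,0,0,0,0,0,1],[0,0,0,0,0,0,1]]' 60; python3 go.py .521 .1417 .2 86.4
python3 - <<'E'
from h import *
for n in("scene","top"): cv2.imwrite(f"pics/{n}8.png",env.read_camera(n)[:,:,::-1])
s=cv2.imread("pics/scene8.png");cv2.imwrite("pics/c11.png",cv2.resize(s[130:270,205:345],None,fx=4.2,fy=4.2,interpolation=cv2.INTER_CUBIC))
E
```

```text
clock: 11.15
tcp_pos: [0.5216, 0.1419, 0.0649]
orientation: [0.0, 0.728, 0.686, -0.001]
wrist_force: [-0.3, -0.6, -2.9]
finger_gap: 0.0139
t 11.15 tcp [0.522 0.142 0.065] gap 0.0139 F [-0.258 -0.611 -2.876]
shift now-axes/0.05: [-0.008 -0.015 -2.701]  shift target-axes/0.05: [-0.005 -0.013 -2.701]  turn/8deg: [-0.005  0.008  0.021]
```

View pics/c11.png

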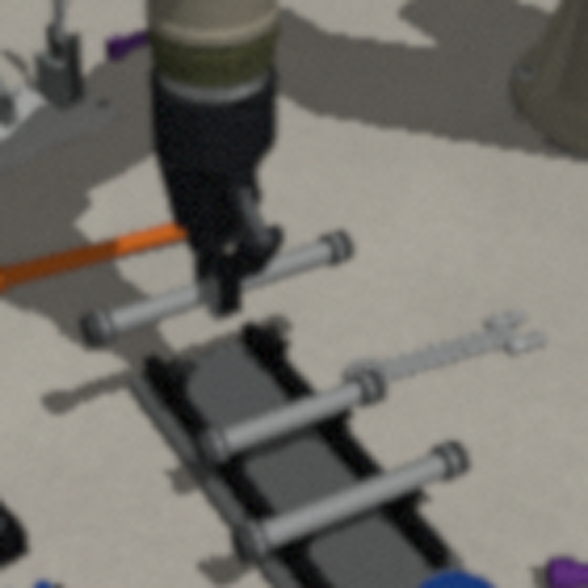

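```bash
python3 -m inch '[[0,0,0,0,0,-0.3,1],[0,0,-0.4,0,0,-0.5,1],[0,0,-0.5,0,0,-0.5,1],[0,0,-0.5,0,0,-0.5,1],[0,0,-0.36,0,0,-0.5,1],[0,0,0,0,0,-0.4,1],[0,0,0,-0.15,-0.02,0,1],[0,0,0,-0.3,-0.03,0,1],[0,0,0,-0.4,-0.05,0,1],[0,0,0,-0.5,-0.06,0,1],[0,0,0,-0.5,-0.06,0,1],[0,0,0,-0.5,-0.06,0,1]]'; python3 -m inch '[[0,0,0,-0.5,-0.06,0,1],[0,0,0,-0.5,-0.06,0,1],[0,0,0,-0.5,-0.06,0,1],[0,0,0,-0.5,-0.06,0,1],[0,0,0,-0.5,-0.06,0,1],[0,0,0,-0.4,-0.06,0,1],[0,0,0,-0.3,-0.03,0,1],[0,0,0,-0.15,-0.02,0,1],[0,0,0,0,0,0,1],[0,0,0,0,0,0,1]]'; python3 go.py .548 -.2415 .2 100.5
python3 - <<'E'
from h import *
for n in("scene","top"): cv2.imwrite(f"pics/{n}9.png",env.read_camera(n)[:,:,::-1])
E
```

```text
clock: 12.45
tcp_pos: [0.5281, 0.0219, 0.1973]
orientation: [-0.002, 0.639, 0.769, -0.002]
wrist_force: [0.5, 0.7, -2.4]
finger_gap: 0.0142
clock: 13.45
tcp_pos: [0.5399, -0.1441, 0.1996]
orientation: [-0.001, 0.638, 0.77, -0.001]
wrist_force: [-1.0, -0.4, -2.8]
finger_gap: 0.0141
t 13.45 tcp [ 0.54  -0.144  0.2  ] gap 0.0141 F [-1.031 -0.382 -2.813]
shift now-axes/0.05: [-1.945 -0.201 -0.008]  shift target-axes/0.05: [-1.945 -0.197 -0.009]  turn/8deg: [-0.019  0.001  0.018]
```

View pics/scene9.png

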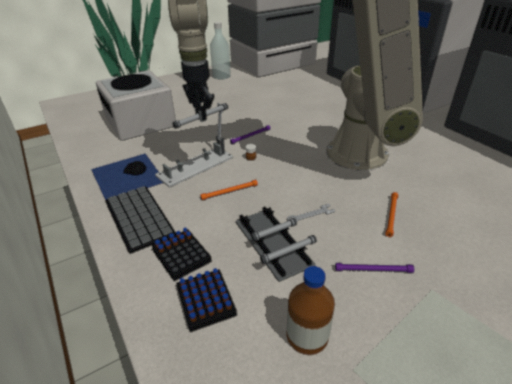

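View pics/top9.png

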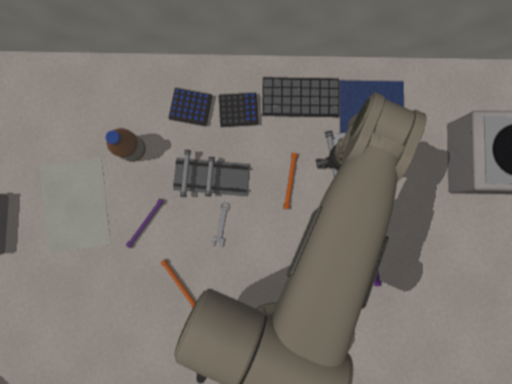

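```bash
python3 -m inch '[[0,0,0,-0.2,-0.02,0,1],[0,0,0,-0.4,-0.04,0,1],[0,0,0,-0.4,-0.04,0,1],[0,0,0,-0.4,-0.04,0,1],[0,0,0,-0.35,-0.04,0,1],[0,0,0,-0.2,-0.02,0,1],[0,0,0,0,0,0.3,1],[0,0,0,0,0,0.5,1],[0,0,0,0,0,0.5,1],[0,0,0,0,0,0.4,1],[0,0,0,0,0,0,1],[0,0,0,0,0,0,1]]'; python3 go.py .548 -.2415 .1 100.5
python3 - <<'E'
from h import *
for n in("scene","top"): cv2.imwrite(f"pics/{n}10.png",env.read_camera(n)[:,:,::-1])
s=cv2.imread("pics/scene10.png");cv2.imwrite("pics/c12.png",cv2.resize(s[80:190,145:255],None,fx=5.4,fy=5.4,interpolation=cv2.INTER_CUBIC))
s=cv2.imread("pics/top10.png");cv2.imwrite("pics/c13.png",cv2.resize(s[110:230,310:430],None,fx=4.8,fy=4.8,interpolation=cv2.INTER_CUBIC))
E
```

```text
clock: 14.75
tcp_pos: [0.5482, -0.2423, 0.1153]
orientation: [-0.001, 0.638, 0.77, -0.001]
wrist_force: [-0.2, -0.2, -2.5]
finger_gap: 0.0136
t 14.75 tcp [ 0.548 -0.242  0.115] gap 0.0136 F [-0.247 -0.174 -2.516]
shift now-axes/0.05: [ 0.017 -0.     0.306]  shift target-axes/0.05: [ 0.016 -0.001  0.306]  turn/8deg: [-0.018  0.002  0.018]
```

View pics/c12.png

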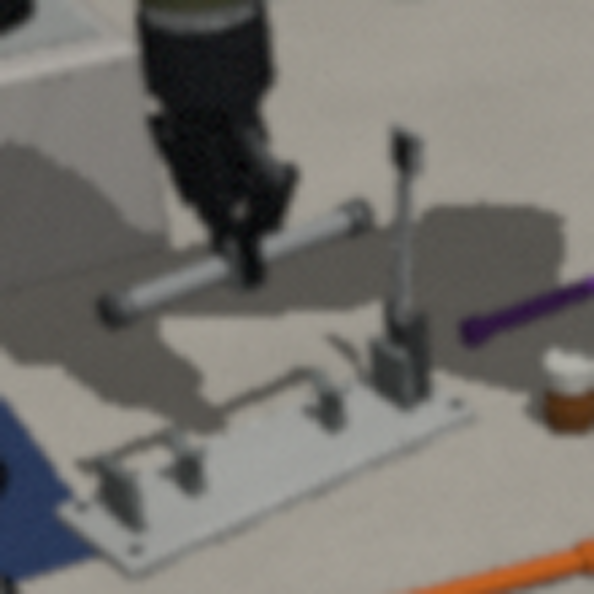

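View pics/c13.png

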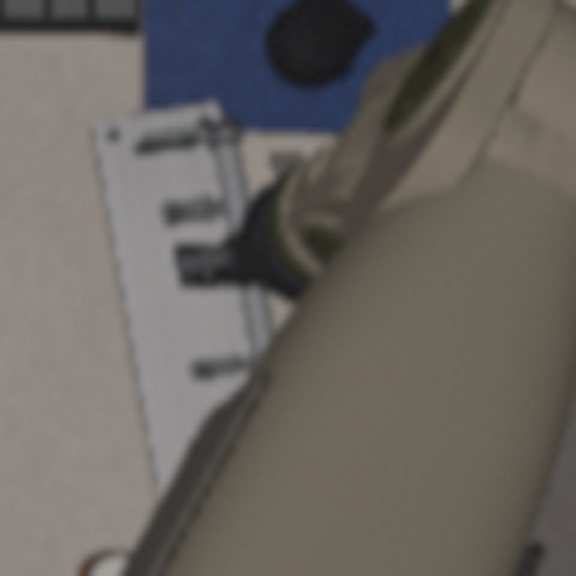

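```bash
python3 - <<'E'
from h import *
f=lambda c:((np.array(c)+.5)/5.4-.5+[145,80])
P=p2w("scene",[f((113,310)),f((360,214))],.153);print(P,P.mean(0),np.degrees(np.arctan2(*(P[1]-P[0])[1::-1])),np.linalg.norm(P[1]-P[0]))
# for comparison saddle lips & stop tops in same picture
for n,c,z in(("far saddle lip L",(176,436),.051),("far saddle lip R",(196,455),.051),("near saddle lip L",(318,374),.051),("near lip R",(336,392),.051),("near stop inner top L",(376,338),.054),("near stop top R",(412,360),.054),("far stop top L",(106,458),.054),("far stop top R",(140,487),.054)):
    w=p2w("scene",[f(c)],z)[0]; th=np.radians(190.5);X=np.array([np.cos(th),np.sin(th),0]);Y=np.array([-X[1],X[0],0]);d=w-[.548,-.2415,0];print(n,w.round(4),"seat frame",(d@X).round(4),(d@Y).round(4))
E
```

```text
[[ 0.63378236 -0.22879814  0.153     ]
 [ 0.45575985 -0.26209722  0.153     ]] [ 0.5447711  -0.24544768  0.153     ] -169.40526308378773 0.18111003062848222
far saddle lip L [ 0.6066 -0.2378  0.051 ] seat frame -0.0582 0.0071
far saddle lip R [ 0.6044 -0.2102  0.051 ] seat frame -0.0612 -0.0205
near saddle lip L [ 0.4987 -0.2583  0.051 ] seat frame 0.0515 0.0075
near lip R [ 0.4986 -0.231   0.051 ] seat frame 0.0467 -0.0194
near stop inner top L [ 0.4474 -0.2752  0.054 ] seat frame 0.105 0.0148
near stop top R [ 0.4405 -0.2357  0.054 ] seat frame 0.1047 -0.0253
far stop top L [ 0.6541 -0.233   0.054 ] seat frame -0.1059 0.011
far stop top R [ 0.6481 -0.1908  0.054 ] seat frame -0.1077 -0.0316
```

```bash
python3 -m inch '[[0,0,0,0.03,0,0.2,1],[0,0,0,0.03,0,0.35,1],[0,0,0,0,0,0.35,1],[0,0,0,0,0,0.35,1],[0,0,0,0,0,0.25,1],[0,0,0,0,0,0.16,1],[0,0,0,0,0,0,1],[0,0,0,0,0,0,1]]'; python3 go.py .548 -.2395 .012 100.5
python3 - <<'E'
from h import *
for n in("scene","top"): cv2.imwrite(f"pics/{n}11.png",env.read_camera(n)[:,:,::-1])
s=cv2.imread("pics/scene11.png");cv2.imwrite("pics/c14.png",cv2.resize(s[120:190,150:240],None,fx=8,fy=8,interpolation=cv2.INTER_CUBIC))
s=cv2.imread("pics/top11.png");cv2.imwrite("pics/c15.png",cv2.resize(s[125:225,320:400],None,fx=6,fy=6,interpolation=cv2.INTER_CUBIC))
E
```

```text
clock: 15.65
tcp_pos: [0.548, -0.2397, 0.0326]
orientation: [0.0, 0.639, 0.77, -0.001]
wrist_force: [0.5, -0.1, -2.0]
finger_gap: 0.0142
t 15.65 tcp [ 0.548 -0.24   0.033] gap 0.0142 F [ 0.454 -0.11  -1.953]
shift now-axes/0.05: [0.004 0.001 0.412]  shift target-axes/0.05: [0.004 0.    0.412]  turn/8deg: [-0.01   0.01   0.017]
```

View pics/c14.png

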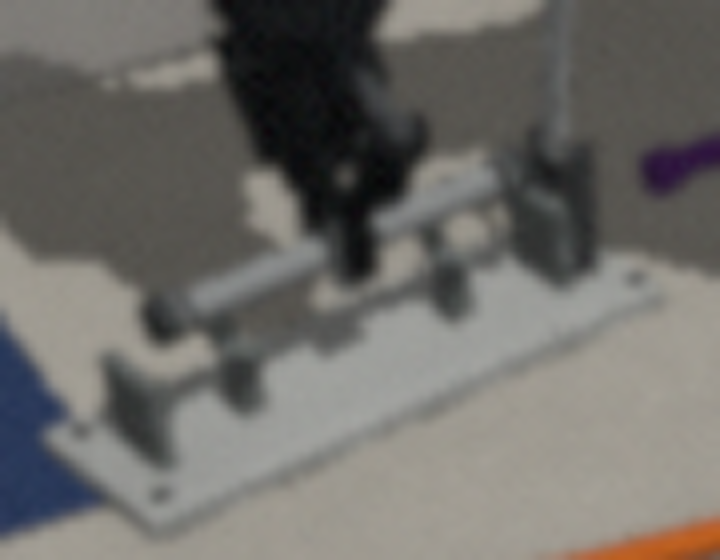

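View pics/c15.png

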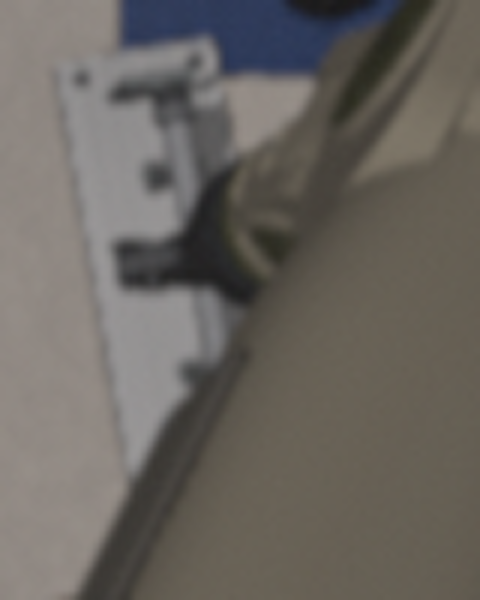

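```bash
python3 -m inch '[[0,0,0,0.03,0,0.08,1],[0,0,0,0,0,0.08,1],[0,0,0,0,0,0.04,1],[0,0,0,0,0,0,1],[0,0,0,0,0,0,1]]'; python3 go.py .548 -.238 .012 100.5
python3 - <<'E'
from h import *
for n in("scene","top"): cv2.imwrite(f"pics/{n}12.png",env.read_camera(n)[:,:,::-1])
s=cv2.imread("pics/scene12.png");cv2.imwrite("pics/c16.png",cv2.resize(s[120:190,150:240],None,fx=8,fy=8,interpolation=cv2.INTER_CUBIC))
s=cv2.imread("pics/top12.png");cv2.imwrite("pics/c17.png",cv2.resize(s[125:185,325:375],None,fx=10,fy=10,interpolation=cv2.INTER_CUBIC))
E
```

```text
clock: 16.25
tcp_pos: [0.5472, -0.238, 0.022]
orientation: [-0.0, 0.639, 0.77, -0.001]
wrist_force: [0.1, -0.2, -2.1]
finger_gap: 0.014
t 16.25 tcp [ 0.547 -0.238  0.022] gap 0.014 F [ 0.071 -0.241 -2.143]
shift now-axes/0.05: [-0.003  0.015  0.2  ]  shift target-axes/0.05: [-0.004  0.015  0.2  ]  turn/8deg: [-0.015  0.006  0.017]
```

View pics/c16.png

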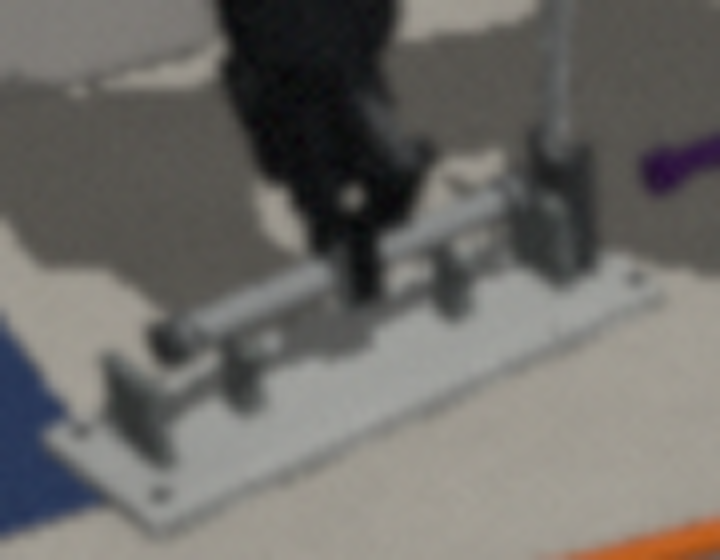

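View pics/c17.png

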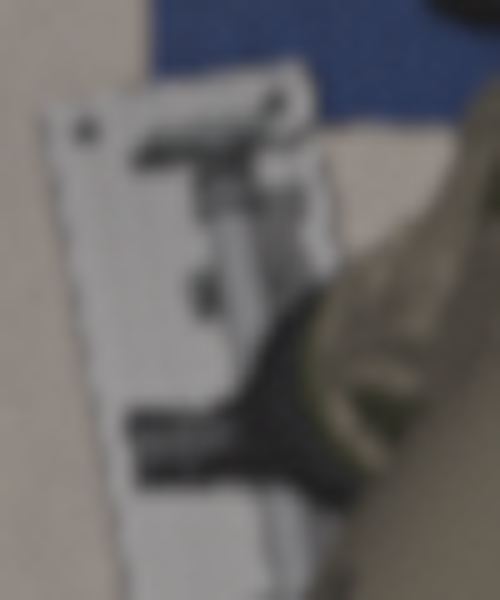

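```bash
python3 -m inch '[[0,0,0,0,0,0.06,1],[0,0,0,0,0,0.06,1],[0,0,0,0,0,0,1]]'; python3 -m inch '[[0,0,0,0,0,0.04,1],[0,0,0,0,0,0,1]]';python3 -m inch '[[0,0,0,0,0,0.03,1],[0,0,0,0,0,0,1]]'
python3 - <<'E'
from h import *
for n in("scene","top"): cv2.imwrite(f"pics/{n}13.png",env.read_camera(n)[:,:,::-1])
s=cv2.imread("pics/scene13.png");cv2.imwrite("pics/c18.png",cv2.resize(s[120:190,150:240],None,fx=8,fy=8,interpolation=cv2.INTER_CUBIC))
E
```

```text
clock: 16.65
tcp_pos: [0.5469, -0.2378, 0.0155]
orientation: [-0.001, 0.639, 0.77, -0.001]
wrist_force: [0.1, 0.9, -2.7]
finger_gap: 0.0141
clock: 16.85
tcp_pos: [0.5475, -0.2383, 0.0142]
orientation: [0.0, 0.639, 0.77, -0.001]
wrist_force: [0.7, 0.1, -2.6]
finger_gap: 0.0137
clock: 17.05
tcp_pos: [0.5481, -0.239, 0.0134]
orientation: [0.001, 0.639, 0.77, -0.001]
wrist_force: [-1.0, -2.3, 1.0]
finger_gap: 0.0137
```

View pics/c18.png

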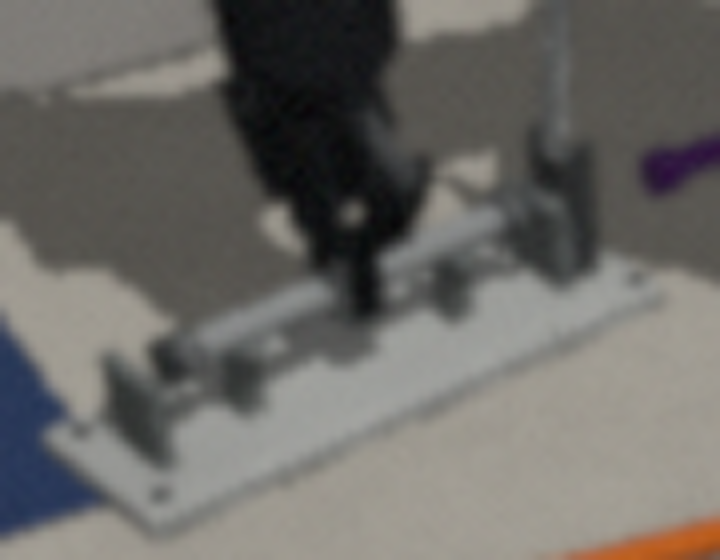

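```bash
python3 -m inch '[[0,0,0,-0.03,0,0.02,1],[0,0,0,0,0,0,1],[0,0,0,0,0,0,1]]'; python3 -m inch '[[0,0,0,0,0,0.03,1],[0,0,0,0,0,0,1],[0,0,0,0,0,0,1]]'
```

```text
clock: 17.45
tcp_pos: [0.5484, -0.24, 0.0124]
orientation: [0.001, 0.639, 0.77, -0.001]
wrist_force: [0.4, -2.1, 5.2]
finger_gap: 0.0137
clock: 17.75
tcp_pos: [0.5485, -0.2401, 0.0123]
orientation: [0.001, 0.639, 0.77, -0.001]
wrist_force: [-2.9, 0.6, 15.1]
finger_gap: 0.0139
```

```bash
python3 -m inch '[[0,0,0,0,0,-0.02,1],[0,0,0,0,0,0,0.75],[0,0,0,0,0,0,0.7],[0,0,0,0,0,0,0.5],[0,0,0,0,0,0,0.3],[0,0,0,0,0,0,0.3],[0,0,0,0,0,0,0.3]]' 20
python3 - <<'E'
from h import *
for n in("scene","top"): cv2.imwrite(f"pics/{n}14.png",env.read_camera(n)[:,:,::-1])
s=cv2.imread("pics/scene14.png");cv2.imwrite("pics/c19.png",cv2.resize(s[120:190,150:240],None,fx=8,fy=8,interpolation=cv2.INTER_CUBIC))
E
```

```text
clock: 18.45
tcp_pos: [0.5475, -0.2394, 0.0109]
orientation: [-0.0, 0.638, 0.77, -0.001]
wrist_force: [0.8, 0.3, -0.2]
finger_gap: 0.0596
```

View pics/c19.png

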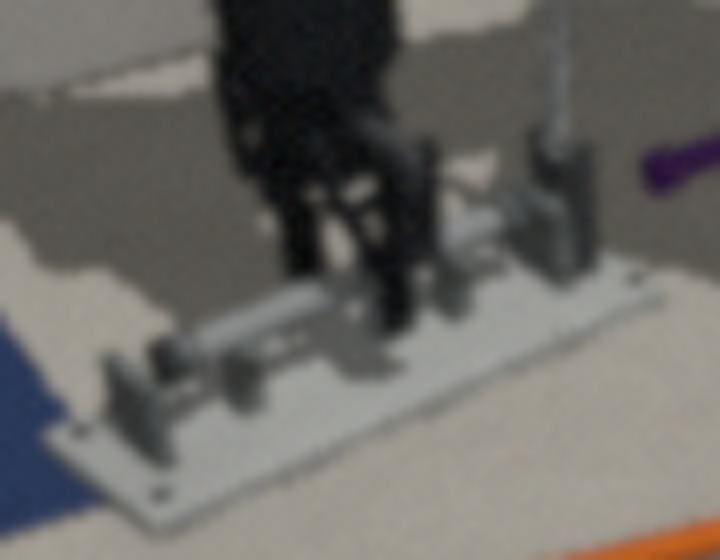

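```bash
python3 -m inch '[[0,0,0,0,0,-0.1,0.3],[0,0,0,0,0,-0.3,0.3],[0,0,0,0,0,-0.5,0.3],[0,0,0,0,0,-0.6,0.3],[0,0,0,0,0,-0.7,0.5],[0,0,0,0,0,-0.7,0.8],[0,0,0,0,0,-0.7,1],[0,0,0,0,0,-0.6,1],[0,0,0,0,0,-0.4,1],[0,0,0,0,0,-0.2,1],[0,0,0,0,0,0,1],[0,0,0,0,0,0,1]]'; python3 go.py .386 -.270 .25 100.5
python3 - <<'E'
from h import *
for n in("scene","top"): cv2.imwrite(f"pics/{n}15.png",env.read_camera(n)[:,:,::-1])
s=cv2.imread("pics/scene15.png");cv2.imwrite("pics/c20.png",cv2.resize(s[60:190,145:255],None,fx=4.6,fy=4.6,interpolation=cv2.INTER_CUBIC))
s=cv2.imread("pics/top15.png");cv2.imwrite("pics/c21.png",cv2.resize(s[110:230,310:430],None,fx=4.8,fy=4.8,interpolation=cv2.INTER_CUBIC))
E
```

```text
clock: 19.75
tcp_pos: [0.5477, -0.239, 0.2502]
orientation: [-0.001, 0.639, 0.77, -0.001]
wrist_force: [0.4, 0.0, -0.3]
finger_gap: -0.0005
t 19.75 tcp [ 0.548 -0.239  0.25 ] gap -0.0005 F [ 0.41   0.006 -0.285]
shift now-axes/0.05: [-0.013 -3.293  0.013]  shift target-axes/0.05: [-0.02  -3.293  0.004]  turn/8deg: [-0.02   0.001  0.017]
```

View pics/c20.png

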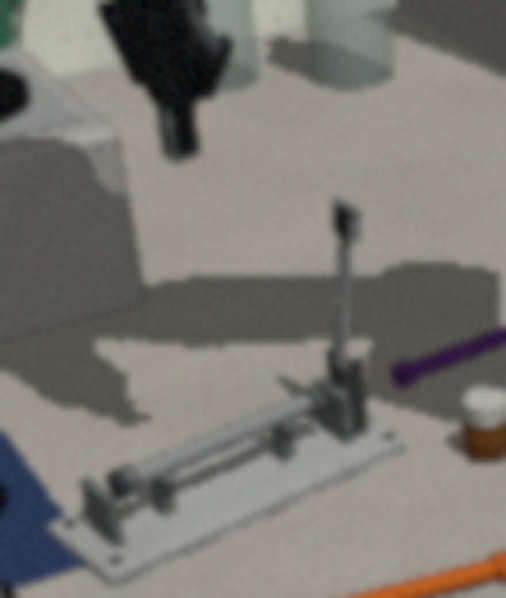

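View pics/c21.png

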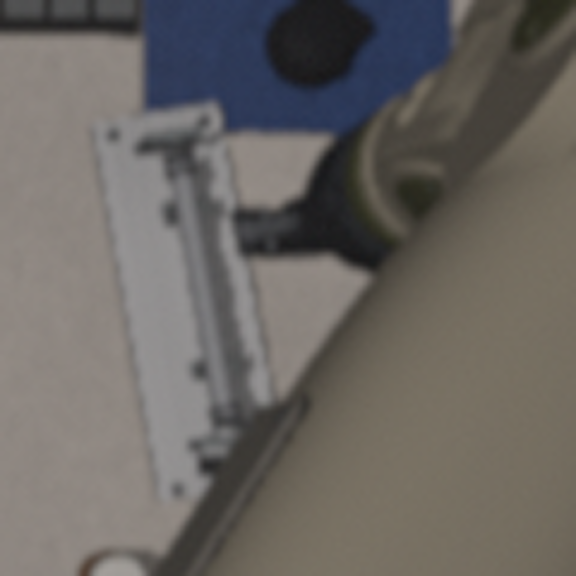

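```bash
python3 - <<'E'
from h import *
S=np.array([.5485,-.2400,0]);th=np.radians(190.5);X=np.array([np.cos(th),np.sin(th),0]);Z=np.array([0,0,1.])
f=lambda c:((np.array(c)+.5)/4.6-.5+[145,60])
print("tip px",f((180,157)))
for z in(.25,.26,.27,.28): print(z,proj("scene",[.5477,-.239,z])[0])
print("tab px",f((345,222)),"lug/hinge px",f((345,372)))
for a in(1.4,1.5,1.57,1.65,1.75): print(a,proj("scene",S+.12*X+.07*Z+.117*(-np.cos(a)*X+np.sin(a)*Z))[0])
print("hinge",proj("scene",S+.12*X+.07*Z)[0])
E
```

```text
tip px [183.73913043  93.73913043]
0.25 [185.29103297 100.9844831 ]
0.26 [184.86164991  97.95997164]
0.27 [184.4277196   94.90342997]
0.28 [183.9891694   91.81434657]
tab px [219.60869565 107.86956522] lug/hinge px [219.60869565 140.47826087]
1.4 [212.4021381  110.51350464]
1.5 [215.10799728 109.1057798 ]
1.57 [217.01853597 108.3119101 ]
1.65 [219.20246684 107.60227688]
1.75 [221.90946554 107.01541585]
hinge [219.69632454 138.55634748]
```

```bash
python3 -m inch '[[0,0,0,0,-0.2,0,1],[0,0,0,0,-0.4,0,1],[0,0,0,0,-0.5,0,1],[0,0,0,0,-0.5,0,1],[0,0,0,0,-0.5,0,1],[0,0,0,0,-0.5,0,1],[0,0,0,0,-0.4,0,1],[0,0,0,0,-0.35,0,1],[0,0,0,0,0,0,1],[0,0,0,0,0,0,1],[0,0,0,0,0,0,1]]'; python3 go.py .386 -.270 .16 100.5
```

```text
clock: 20.95
tcp_pos: [0.3837, -0.27, 0.2512]
orientation: [-0.0, 0.638, 0.77, -0.001]
wrist_force: [0.7, -0.1, 0.6]
finger_gap: 0.0
t 20.95 tcp [ 0.384 -0.27   0.251] gap 0.0 F [ 0.72  -0.132  0.557]
shift now-axes/0.05: [-0.007  0.049  1.824]  shift target-axes/0.05: [-0.009  0.046  1.824]  turn/8deg: [-0.013  0.005  0.018]
```

```bash
python3 -m inch '[[0,0,0,0,0,0.3,1],[0,0,0,0,0,0.4,1],[0,0,0,0,0,0.5,1],[0,0,0,0,0,0.4,1],[0,0,0,0,0,0.2,1],[0,0,0,0,0,0,1],[0,0,0,0,0,0,1]]'; python3 go.py .386 -.270 .16 100.5
python3 - <<'E'
from h import *
for n in("scene","top"): cv2.imwrite(f"pics/{n}16.png",env.read_camera(n)[:,:,::-1])
s=cv2.imread("pics/scene16.png");cv2.imwrite("pics/c22.png",cv2.resize(s[60:190,145:275],None,fx=4.6,fy=4.6,interpolation=cv2.INTER_CUBIC))
E
```

```text
clock: 21.65
tcp_pos: [0.3837, -0.2703, 0.1619]
orientation: [-0.0, 0.638, 0.77, -0.001]
wrist_force: [-0.7, 0.2, 0.1]
finger_gap: 0.0001
t 21.65 tcp [ 0.384 -0.27   0.162] gap 0.0001 F [-0.662  0.157  0.104]
shift now-axes/0.05: [-0.002  0.046  0.039]  shift target-axes/0.05: [-0.002  0.046  0.039]  turn/8deg: [-0.012  0.009  0.021]
```

View pics/c22.png

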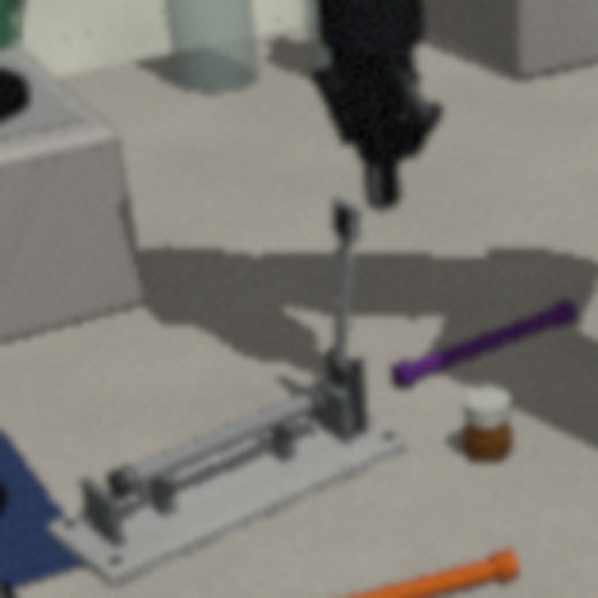

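```bash
python3 -m inch '[[0,0,0,0,0,0.18,1],[0,0,0,0,0.3,0,1],[0,0,0,0,0.3,0,1],[0,0,0,0,0.3,0.04,1],[0,0,0,0,0.3,0.04,1],[0,0,0,0,0.33,0.04,1],[0,0,0,0,0.27,0.15,1],[0,0,0,0,0.27,0.17,1],[0,0,0,0,0,0,1],[0,0,0,0,0,0,1]]'; python3 go.py .52 -.245 .131 100.5
python3 - <<'E'
from h import *
for n in("scene","top"): cv2.imwrite(f"pics/{n}17.png",env.read_camera(n)[:,:,::-1])
s=cv2.imread("pics/scene17.png");cv2.imwrite("pics/c23.png",cv2.resize(s[60:190,145:275],None,fx=4.6,fy=4.6,interpolation=cv2.INTER_CUBIC))
E
```

```text
clock: 22.75
tcp_pos: [0.4846, -0.2506, 0.1294]
orientation: [-0.001, 0.638, 0.77, -0.001]
wrist_force: [-1.0, 0.3, 1.3]
finger_gap: 0.0001
t 22.75 tcp [ 0.485 -0.251  0.129] gap 0.0001 F [-1.016  0.311  1.273]
shift now-axes/0.05: [-0.021  0.716 -0.034]  shift target-axes/0.05: [-0.019  0.716 -0.031]  turn/8deg: [-0.024 -0.002  0.022]
```

View pics/c23.png

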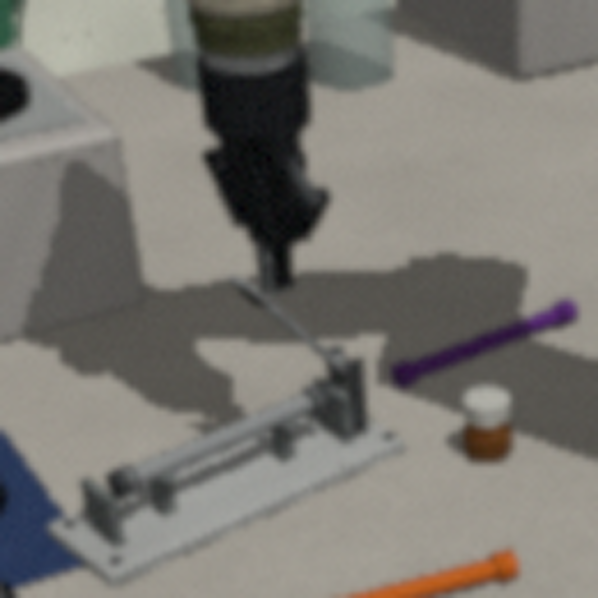

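```bash
python3 -m inch '[[0,0,0,0,0.22,0.2,1],[0,0,0,0,0.22,0.24,1],[0,0,0,0,0.14,0.28,1],[0,0,0,0,0.13,0.28,1],[0,0,0,0,0,0,1],[0,0,0,0,0,0,1]]'; python3 go.py .52 -.245 .0475 100.5
python3 - <<'E'
from h import *
for n in("scene","top"): cv2.imwrite(f"pics/{n}18.png",env.read_camera(n)[:,:,::-1])
s=cv2.imread("pics/scene18.png");cv2.imwrite("pics/c24.png",cv2.resize(s[60:190,145:275],None,fx=4.6,fy=4.6,interpolation=cv2.INTER_CUBIC))
E
```

```text
clock: 23.45
tcp_pos: [0.5192, -0.2441, 0.0792]
orientation: [-0.001, 0.638, 0.77, -0.001]
wrist_force: [0.3, -0.5, 0.3]
finger_gap: 0.0001
t 23.45 tcp [ 0.519 -0.244  0.079] gap 0.0001 F [ 0.279 -0.486  0.263]
shift now-axes/0.05: [-0.021  0.015  0.633]  shift target-axes/0.05: [-0.021  0.012  0.633]  turn/8deg: [-0.026 -0.003  0.02 ]
```

View pics/c24.png

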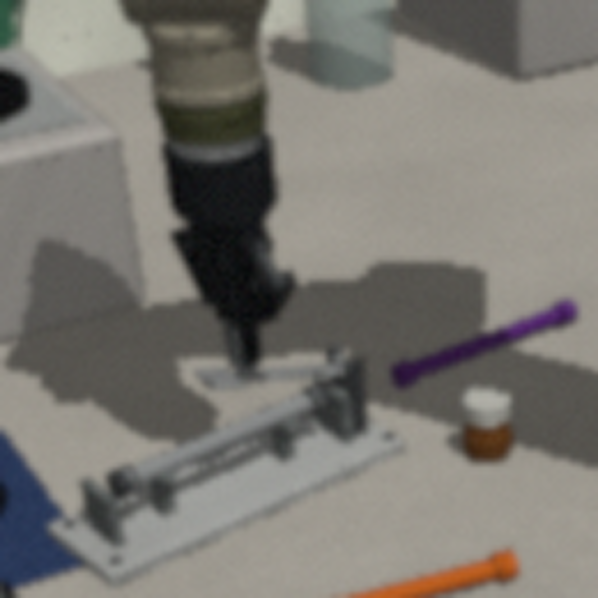

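```bash
python3 -m inch '[[0,0,0,0,0.1,0.15,1],[0,0,0,0,0.08,0.2,1],[0,0,0,0,0,0.15,1],[0,0,0,0,0,0,1]]'; python3 -m inch '[[0,0,0,0,0,0.06,1],[0,0,0,0,0,0.04,1],[0,0,0,0,0,0,1]]';  python3 - <<'E'
from h import *
for n in("scene","top"): cv2.imwrite(f"pics/{n}19.png",env.read_camera(n)[:,:,::-1])
s=cv2.imread("pics/scene19.png");cv2.imwrite("pics/c25.png",cv2.resize(s[100:190,145:255],None,fx=6,fy=6,interpolation=cv2.INTER_CUBIC))
E
```

```text
clock: 23.95
tcp_pos: [0.5275, -0.2423, 0.0534]
orientation: [-0.002, 0.638, 0.77, -0.001]
wrist_force: [-0.3, 0.2, -0.7]
finger_gap: 0.0002
clock: 24.25
tcp_pos: [0.5283, -0.243, 0.05]
orientation: [-0.0, 0.639, 0.77, -0.001]
wrist_force: [-0.2, -0.1, 0.8]
finger_gap: -0.0002
```

View pics/c25.png

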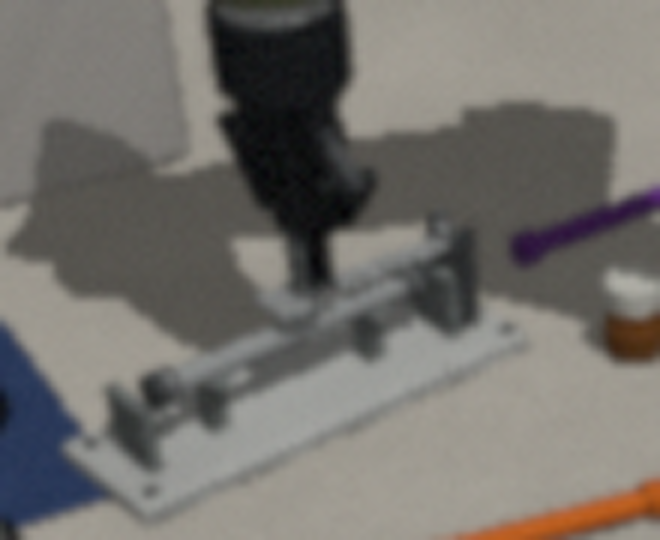

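Nearly down. I'll creep lower until the stop pushes back.

```bash
python3 -m inch '[[0,0,0,0,0,0.05,1],[0,0,0,0,0,0,1]]'; python3 -m inch '[[0,0,0,0,0,0.05,1],[0,0,0,0,0,0,1]]'
```

```text
clock: 24.55
tcp_pos: [0.5284, -0.243, 0.0475]
orientation: [-0.0, 0.639, 0.77, -0.001]
wrist_force: [0.7, 0.5, 0.5]
finger_gap: -0.0002
clock: 24.75
tcp_pos: [0.5286, -0.2431, 0.0451]
orientation: [-0.0, 0.638, 0.77, -0.001]
wrist_force: [0.3, 0.2, -0.2]
finger_gap: 0.0002
```

```bash
python3 -m inch '[[0,0,0,0,0,0.04,1],[0,0,0,0,0,0,1]]'
```

```text
clock: 24.95
tcp_pos: [0.5286, -0.2432, 0.0448]
orientation: [0.0, 0.638, 0.77, -0.001]
wrist_force: [-3.1, 2.0, 10.6]
finger_gap: 0.0001
```

```bash
python3 -m inch '[[0,0,0,0,0,0.02,1],[0,0,0,0,0,0,1],[0,0,0,0,0,0,1]]';  python3 -m inch '[[0,0,0,0,0,-0.3,1],[0,0,0,0,0,-0.5,1],[0,0,0,0,0,-0.6,1],[0,0,0,0,0,-0.6,1],[0,0,0,0,0,-0.5,1],[0,0,0,0,0,0,1],[0,0,0,0,0,0,1]]'; python3 - <<'E'
from h import *
for n in("scene","top"): cv2.imwrite(f"pics/{n}20.png",env.read_camera(n)[:,:,::-1])
s=cv2.imread("pics/scene20.png");cv2.imwrite("pics/c26.png",cv2.resize(s[115:190,150:240],None,fx=8,fy=8,interpolation=cv2.INTER_CUBIC))
s=cv2.imread("pics/top20.png");cv2.imwrite("pics/c27.png",cv2.resize(s[120:220,320:400],None,fx=6,fy=6,interpolation=cv2.INTER_CUBIC))
E
```

```text
clock: 25.25
tcp_pos: [0.5287, -0.2432, 0.0447]
orientation: [0.001, 0.638, 0.77, -0.001]
wrist_force: [-5.1, 2.2, 17.7]
finger_gap: -0.0001
clock: 25.95
tcp_pos: [0.529, -0.243, 0.1674]
orientation: [0.0, 0.639, 0.77, -0.001]
wrist_force: [0.7, -0.4, 0.4]
finger_gap: 0.0002
```

View pics/c26.png

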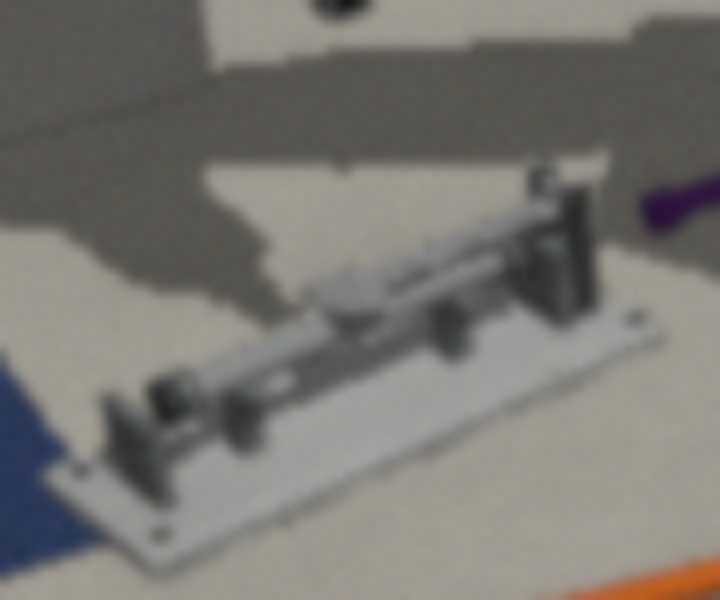

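View pics/c27.png

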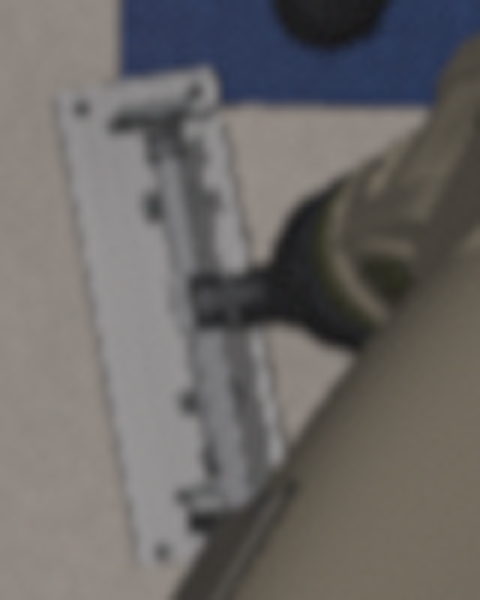

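View pics/scene20.png

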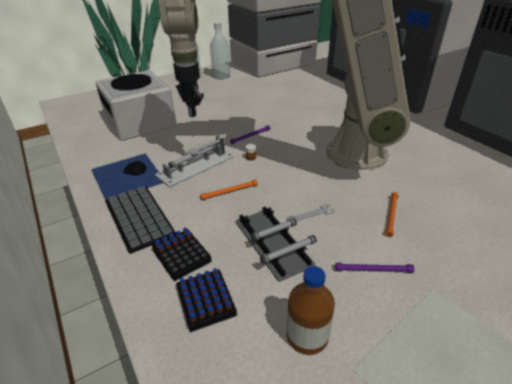

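```bash
python3 - <<'E'
from workcell import env
print(env.hand_in())
E
```

```text
the job is handed in; nothing more can be done
None
```

The longest column is lying in both saddles of the holder, between the end stops. The keeper is swung all the way down over it, and the gripper is clear. I handed in at about 26 s; the hand-in reports no verdict.

**What I did:**
- I chose the grey column at top-view pixel (236,175). It measured 190 mm, against 155 mm and 129 mm for the other two.
- I lowered it into the saddles until the wrist force showed contact (about 15 N) and then released it.
- I pushed the keeper down with the closed fingertips until it met a hard stop (17.7 N with no further travel), then backed off about 12 cm upward.

**Last checks:** The final pictures show the column seated, the strap parallel to it and the tab over its middle. The two shorter columns are still in the cradle, and the other bench items in view look unmoved. I judged these by eye and did not measure the final column centre, keeper angle or short-column positions.

**What went wrong or disagreed:**
- **Wrist limit:** The first jaw direction ran joint 6 into its range limit, so I used the same grasp turned by half a turn.
- **First grip too high:** The gap read 9.6 mm on a 16 mm tube, and the fingertips looked about 20 mm higher than the reported tool position. I reopened, went 19 mm lower and regripped at 14.5 mm.
- **Seat position:** The two camera views differed by a few millimetres, so I settled the final height and sideways position by contact force.

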